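# Lock the fish plates on the clamped stud pallet

## Task

Get this batch of ceramic fish ready for finishing: first move the bare fish from the pallet into the wooden tray and crank the vise until its jaw clamps the pallet firmly. Only then lock every fish on a steel eye plate that lies on the table on a stud of its own: tilt the plate's eye past the stud's wide head and level it, so that the plate lies flat on the pallet around the stud, tail pointing straight away from the robot, and cannot lift off. Leave the other things on the bench where they are.

Things in the scene. Friction and masses are not known exactly. Their poses are not given: they have to be found in the camera images.
- vise: Low grey vise fixed to the table. Origin at table level under the middle of its bed (top 30 mm up); x points away from the robot across the jaws, y along them to the robot's left. Fixed jaw on the robot's side: face at x = -95 mm, 15 mm above the bed, 200 mm long. Gearbox 80 x 80 mm, 75 mm tall at x = +20, y = +205 mm with a crank on top.
- jaw: The vise's moving far jaw (22 x 200 mm, 15 mm tall). Origin at the foot of the middle of its clamping face; in the vise's frame it starts 114 to 119 mm out in x and comes towards the robot as the crank is turned clockwise, 12 mm a turn. It meets the squared-up pallet at about x = +95 mm.
- crank (a joint): Crank angle, rad; grows clockwise seen from above, closing the jaw 1.9 mm per rad. 0 to 2.5 at the start; the jaw meets the squared-up pallet at about 12.6. Light friction (2 N at the handle, more while the pallet is pushed square); it stays where it is left and stiffens sharply once the jaw bears on the pallet: about 1 rad more clamps it firmly.
- crank_axis (a point): Point on the crank's upright turning axis, at the height of crank_grip (125 mm above the table).
- crank_grip (a point): Middle of the crank's upright black handle: a cylinder 24 mm in diameter, about 52 mm tall (99 to 151 mm above the table), 55 mm from the crank's axis, free to spin on its own pin. Take it from above and carry it round the axis.
- pallet: Plywood pallet 190 (x) x 260 (y) x 18 mm, 0.9 kg, loose on the vise's bed between the jaws, slightly askew. Origin at the centre of its underside, x away from the robot. Three steel T-studs stand in a row near its robot-side edge.
- stud0 (a point): Foot of stud 0 on the pallet's top face (pallet x = -47, y = -88 mm). Upright neck 10 mm in diameter, 16 mm tall, carrying a bar-shaped head 64 mm long (pallet x) x 16 mm wide x 7 mm thick, from 16 to 23 mm above the pallet. Axes as the pallet's.
- stud1 (a point): Foot of stud 1 on the pallet's top face (pallet x = -47, y = 0 mm). Upright neck 10 mm in diameter, 16 mm tall, carrying a bar-shaped head 64 mm long (pallet x) x 16 mm wide x 7 mm thick, from 16 to 23 mm above the pallet. Axes as the pallet's.
- stud2 (a point): Foot of stud 2 on the pallet's top face (pallet x = -47, y = 88 mm). Upright neck 10 mm in diameter, 16 mm tall, carrying a bar-shaped head 64 mm long (pallet x) x 16 mm wide x 7 mm thick, from 16 to 23 mm above the pallet. Axes as the pallet's.
- fish1: Yellow spotted ceramic fish (body 74 long x 34 wide x 40 mm tall, flat sides; small tail behind to +67 mm) fixed on a steel plate 5 mm thick and 44 mm wide; about 0.42 kg. It lies flat on the table on the robot's right. Origin on the plate's underside below the middle of the fish's body; x points along the plate from the eye to the tail, z up. The plate runs from x = -128 to +41 mm. May be absent.
- fish2: Yellow spotted ceramic fish (body 74 long x 34 wide x 40 mm tall, flat sides; small tail behind to +67 mm) fixed on a steel plate 5 mm thick and 44 mm wide; about 0.42 kg. It lies flat on the table on the robot's right. Origin on the plate's underside below the middle of the fish's body; x points along the plate from the eye to the tail, z up. The plate runs from x = -128 to +41 mm. May be absent.
- fish3: Yellow spotted ceramic fish (body 74 long x 34 wide x 40 mm tall, flat sides; small tail behind to +67 mm) fixed on a steel plate 5 mm thick and 44 mm wide; about 0.42 kg. It lies flat on the table on the robot's right. Origin on the plate's underside below the middle of the fish's body; x points along the plate from the eye to the tail, z up. The plate runs from x = -128 to +41 mm. May be absent.
- eye1 (a point): Centre of the oblong eye of fish1's plate, on the plate's underside (x = -93 mm from the fish's origin). The eye is 52 mm long (x) and 24 mm wide; the end bar is 9 mm wide, the side bars 10 mm. Shorter than a stud's head: it passes only tilted some 25 degrees, end bar low, under the head's robot-side end first, then pushed away from the robot until its other end clears the head, then levelled.
- eye2 (a point): Centre of the oblong eye of fish2's plate, on the plate's underside (x = -93 mm from the fish's origin). The eye is 52 mm long (x) and 24 mm wide; the end bar is 9 mm wide, the side bars 10 mm. Shorter than a stud's head: it passes only tilted some 25 degrees, end bar low, under the head's robot-side end first, then pushed away from the robot until its other end clears the head, then levelled.
- eye3 (a point): Centre of the oblong eye of fish3's plate, on the plate's underside (x = -93 mm from the fish's origin). The eye is 52 mm long (x) and 24 mm wide; the end bar is 9 mm wide, the side bars 10 mm. Shorter than a stud's head: it passes only tilted some 25 degrees, end bar low, under the head's robot-side end first, then pushed away from the robot until its other end clears the head, then levelled.
- bare_fish: The same yellow fish without a plate, standing on the pallet behind the studs, 0.22 kg: body 74 long x 34 wide x 40 mm tall, tail to +64 mm in x. Origin on its underside in the middle of the body, z up.
- tray: Open wooden tray on the robot's left, 200 (x) x 150 (y) x 40 mm outside, walls and floor 6 mm. Origin at the centre of its underside.
- bowl: Bystander: white bowl 120 mm across, 50 mm tall, far left; leave alone.
- cork_block: Bystander: cork block 60 x 100 x 35 mm near the robot on the right; leave alone.
- glaze_bottle: Bystander: white bottle 52 mm in diameter, 120 mm tall, beyond the vise's right end; leave alone.
Mind the look-alikes: they are no part of the job. Leave any blue or pink look-alike of the bare_fish alone.

How it is judged (in metres and radians):
On the way, in this order (a step that is already met when the one before it is completed fails the run):
1. the bare fish lies in the tray and the jaw clamps the pallet square (x of bare_fish in the frame of tray between -0.1 and 0.1 m and y of bare_fish in the frame of tray between -0.075 and 0.075 m and z of bare_fish in the frame of tray between 0 and 0.035 m and linear speed of bare_fish below 0.03 m/s and contact force between jaw and pallet above 8 N and x of jaw in the frame of vise between 0.09 and 0.098 m and x of pallet in the frame of vise between -0.006 and 0.006 m and y of pallet in the frame of vise between -0.03 and 0.03 m and angle between the x axis of pallet and the x axis of vise, either way round below 0.03 rad and angle between pallet's own z axis and vertical below 0.03 rad), for 0.2 s.
2. after that, a fish plate is locked on a stud (((((x of eye1 in the frame of stud0 between -0.024 and 0.024 m and y of eye1 in the frame of stud0 between -0.011 and 0.011 m and z of eye1 in the frame of stud0 between -0.003 and 0.004 m) or (x of eye1 in the frame of stud1 between -0.024 and 0.024 m and y of eye1 in the frame of stud1 between -0.011 and 0.011 m and z of eye1 in the frame of stud1 between -0.003 and 0.004 m) or (x of eye1 in the frame of stud2 between -0.024 and 0.024 m and y of eye1 in the frame of stud2 between -0.011 and 0.011 m and z of eye1 in the frame of stud2 between -0.003 and 0.004 m)) and angle between fish1's own z axis and vertical below 0.06 rad and angle between the x axis of fish1 and the x axis of pallet, either way round below 0.35 rad and linear speed of fish1 below 0.03 m/s) or (((x of eye2 in the frame of stud0 between -0.024 and 0.024 m and y of eye2 in the frame of stud0 between -0.011 and 0.011 m and z of eye2 in the frame of stud0 between -0.003 and 0.004 m) or (x of eye2 in the frame of stud1 between -0.024 and 0.024 m and y of eye2 in the frame of stud1 between -0.011 and 0.011 m and z of eye2 in the frame of stud1 between -0.003 and 0.004 m) or (x of eye2 in the frame of stud2 between -0.024 and 0.024 m and y of eye2 in the frame of stud2 between -0.011 and 0.011 m and z of eye2 in the frame of stud2 between -0.003 and 0.004 m)) and angle between fish2's own z axis and vertical below 0.06 rad and angle between the x axis of fish2 and the x axis of pallet, either way round below 0.35 rad and linear speed of fish2 below 0.03 m/s) or (((x of eye3 in the frame of stud0 between -0.024 and 0.024 m and y of eye3 in the frame of stud0 between -0.011 and 0.011 m and z of eye3 in the frame of stud0 between -0.003 and 0.004 m) or (x of eye3 in the frame of stud1 between -0.024 and 0.024 m and y of eye3 in the frame of stud1 between -0.011 and 0.011 m and z of eye3 in the frame of stud1 between -0.003 and 0.004 m) or (x of eye3 in the frame of stud2 between -0.024 and 0.024 m and y of eye3 in the frame of stud2 between -0.011 and 0.011 m and z of eye3 in the frame of stud2 between -0.003 and 0.004 m)) and angle between fish3's own z axis and vertical below 0.06 rad and angle between the x axis of fish3 and the x axis of pallet, either way round below 0.35 rad and linear speed of fish3 below 0.03 m/s))), for 0.2 s.
At the end, for the whole second after the job is handed in: Bare fish in the tray; jaw pressing the pallet with over 8 N, pallet square (0.03 rad); each plate flat on the pallet (4 mm, 0.06 rad) around a stud (eye centre within 24 mm along, 11 mm across), in line with the pallet within 0.35 rad; all at rest (all of step 1 and ((x of eye1 in the frame of stud0 between -0.024 and 0.024 m and y of eye1 in the frame of stud0 between -0.011 and 0.011 m and z of eye1 in the frame of stud0 between -0.003 and 0.004 m) or (x of eye1 in the frame of stud1 between -0.024 and 0.024 m and y of eye1 in the frame of stud1 between -0.011 and 0.011 m and z of eye1 in the frame of stud1 between -0.003 and 0.004 m) or (x of eye1 in the frame of stud2 between -0.024 and 0.024 m and y of eye1 in the frame of stud2 between -0.011 and 0.011 m and z of eye1 in the frame of stud2 between -0.003 and 0.004 m)) and angle between each of fish1, fish2, fish3's own z axis and vertical below 0.06 rad and angle between the x axis of each of fish1, fish2, fish3 and the x axis of pallet, either way round below 0.35 rad and linear speed of each of fish1, fish2, fish3 below 0.03 m/s and ((x of eye2 in the frame of stud0 between -0.024 and 0.024 m and y of eye2 in the frame of stud0 between -0.011 and 0.011 m and z of eye2 in the frame of stud0 between -0.003 and 0.004 m) or (x of eye2 in the frame of stud1 between -0.024 and 0.024 m and y of eye2 in the frame of stud1 between -0.011 and 0.011 m and z of eye2 in the frame of stud1 between -0.003 and 0.004 m) or (x of eye2 in the frame of stud2 between -0.024 and 0.024 m and y of eye2 in the frame of stud2 between -0.011 and 0.011 m and z of eye2 in the frame of stud2 between -0.003 and 0.004 m)) and ((x of eye3 in the frame of stud0 between -0.024 and 0.024 m and y of eye3 in the frame of stud0 between -0.011 and 0.011 m and z of eye3 in the frame of stud0 between -0.003 and 0.004 m) or (x of eye3 in the frame of stud1 between -0.024 and 0.024 m and y of eye3 in the frame of stud1 between -0.011 and 0.011 m and z of eye3 in the frame of stud1 between -0.003 and 0.004 m) or (x of eye3 in the frame of stud2 between -0.024 and 0.024 m and y of eye3 in the frame of stud2 between -0.011 and 0.011 m and z of eye3 in the frame of stud2 between -0.003 and 0.004 m)) and velocity of joint crank between -0.1 and 0.1 rad/s); the robot touches nothing.
It fails at once if a bystander is shoved more than 50 mm or tipped over (distance of any of bowl, cork_block, glaze_bottle from where it was at the start of the episode above 0.05 m or angle between any of bowl, cork_block, glaze_bottle's own z axis and vertical above 0.6 rad).
Of fish1, fish2, fish3 only 2 to 3 are there at a start; the rules pass over those that are not, and their reading is None.
At some moment in a run one of fish1, fish2, fish3 may be knocked a few centimetres aside while the robot is not near it.
It also fails if it takes over 210 s, if anything falls off the work surface, if the arm or the gripper's body presses on something with over 40 N, if the wrist force passes 120 N, or if a joint passes its speed limit or range.

## Robot

A 6-joint arm with a two-finger parallel gripper is mounted at the origin on the work surface. World frame = base frame: x ahead of the robot, y to its left, z up, the work surface at z = 0. Lengths are in mm, angles in rad, forces in N, time in s.
With the tool pointing down it reaches from about 300 to 775 mm from the base axis. Payload 14.6 kg.
Tool frame: the origin (TCP) lies at the very end of the fingers, on their centre line; the grasp point (between the pads) lies 19 mm behind it; z points along the fingers, y is the line along which they close (so a half turn about z gives the same grasp; the last joint's range is limited). The gripper opens to 94 mm and grips with 3 to 60 N. Pads are 16 mm wide; open, the fingers measure 119 mm over their backs; the gripper's body (75 mm by 177 mm) begins 78 mm behind the grasp point.
Start: joints at [-1.22, 0.3, 1.521, -0, 1.321, -0.067], TCP at [223.155, -502.684, 180.046] pointing down, gripper open.
Joint ranges: [-3.03, 3.03], [-0.79, 2.21], [0.23, 2.52], [-1.04, 4.18], [0, 3.07], [-2.55, 2.55]. Speed limits (rad/s): [2.22, 2.22, 2.57, 3.14, 3.14, 3.14].

## Interface

Orientations are given as [roll, pitch, yaw] about the fixed x, y, z axes, in that order (R = Rz(yaw) Ry(pitch) Rx(roll)).
In Python, from cell import manip gives the robot as it stands.
- The arm moves only by the tool servo_tool, never from a script. Its argument "motion" is a list that holds one entry, the list of rows, each a list of 7 numbers: the shift along the world's x, y, z as a fraction of full scale, then the turn, a rotation vector about the world's x, y, z as a fraction of full scale, then the closure, from 0 (fully open) to 1 (shut). In form: [[[x, y, z, rx, ry, rz, gripper], ...]]. A call has 1 to 10 rows; each row is the pose to reach, as a shift and turn from the pose commanded when the call began, turning the shorter way round; what a row does not reach only later rows make up. Full scale, the value 1, is 0.5 m for a shift and pi rad for a turn. A row lasts 1/10 s, in which the tool goes at most 50 mm and 8.59 degrees, less where a joint would pass 70% of its speed; a pose out of reach is approached as far as the arm can. A call with a number of a shift or a turn outside -1 to 1 is refused whole. A call with a gripper value outside its range is refused whole. The fingers move at their own pace and stop on an object; "newtons" is the grip in N (left out, the last holds). Time passes only in rows, so rows that repeat a pose let the fingers close. It gives the time, the measured TCP pose, the force, the opening and the grip force at its end, in the units of the state.
- manip.read_state(): the state, without advancing time (a new reading comes with each control period).
- manip.camera(name): name is "scene" or "side" or "wrist"; returns a dict with "frame" (400x640x3 uint8, red, green, blue), "range_z" (400x640 float32, mm along the optical axis (not along the pixel's ray), 0 where there is no reading), "vfov" (degrees; the focal length in pixels is half the picture's height over the tangent of half this angle, whatever the lens; pixels are square), "cx", "cy" (the principal point, pixels), "k1" (the pictures are not rectified: a ray, as slopes to the right and down, at radius r is drawn at 1 + k1 r^2 times it, then the intrinsics apply), "cam_to_world" (4x4, takes a point from camera to world coordinates). Camera axes: x right, y down, z forward; pixel columns grow to the right and rows downward; lengths in mm; the calibration is good to about 2 mm. A picture is of the moment at which its call begins.
- manip.sign_off(): hands the job in; it is judged then, once.
The state is a dict: "clock": time; "joints": joint angles; "qd": joint speeds; "effort": joint torques, N m; "eef_pos": TCP position; "eef_rot": TCP orientation; "wrist_force": force on the tool from outside, world axes, zero at the start; "moment": the same for the moment, N m; "finger_gap": finger opening in mm; "finger_force": force on a finger pad.
Only numpy, scipy, OpenCV 4.12 (cv2) and the standard library are available. Lean on these libraries where they do the work, as an engineer would, in place of code of your own. Each camera call takes 0.05 s, during which the arm holds its last target. There are 200 camera calls.

## Working session

There is one attempt and no reset: what is moved stays moved. The work goes in short steps, Python scripts to look and compute and a tool call to move; the robot and the scene stay as the last step left them, time stands still between calls to the robot, and variables do not carry over. Pictures are saved under pics/ and viewed, at most 14 in all, crops included, and the job is handed in when it is done.

Besides the shell and the picture viewer there is one more tool, called after "Request:" as name(argument=value, ...), one argument or row to a line, values as JSON. servo_tool: Moves the arm, as the interface text tells. Its arguments: {"type":"object","properties":{"motion":{"type":"array"},"newtons":{"type":"number"}},"required":["motion"]}

```bash
mkdir -p pics; cat > h.py <<'E'
import numpy as np, cv2, json
from cell import manip
def cam(name, save=None):
    c=manip.camera(name)
    if save: cv2.imwrite(f'pics/{save}.png', c['frame'][:,:,::-1])
    return c
def world(c):
    """HxWx3 world points (nan where no depth)"""
    h,w=c['range_z'].shape
    f=h/2/np.tan(np.radians(c['vfov'])/2)
    u,v=np.meshgrid(np.arange(w),np.arange(h))
    K=np.array([[f,0,c['cx']],[0,f,c['cy']],[0,0,1.]])
    xd,yd=(u-c['cx'])/f,(v-c['cy'])/f
    x,y=xd.copy(),yd.copy()
    for _ in range(15):
        s=1+c['k1']*(x*x+y*y); x,y=xd/s,yd/s
    z=c['range_z'].astype(float); z=np.where(z>0,z,np.nan)
    P=np.stack([x*z,y*z,z,np.ones_like(z)],-1)
    return (P@np.array(c['cam_to_world']).T)[...,:3]
def topdown(P,img,x0,x1,y0,y1,zmin=-20,zmax=300,s=1.0):
    """orthographic colour map: rows: x decreasing, cols: y decreasing"""
    pass
def st():
    s=manip.read_state()
    print({k:(np.round(s[k],3).tolist()) for k in ('clock','joints','eef_pos','eef_rot','wrist_force','finger_gap','finger_force')})
    return s
E
python3 - <<'E'
from h import *
st()
for n in('scene','side','wrist'):
    c=cam(n,n+'0'); P=world(c); np.savez(f'{n}0.npz',P=P,f=c['frame'])
    print(n,np.round(c['cam_to_world'],2).tolist(),c['vfov'],c['k1'])
a=cv2.imread('pics/scene0.png');b=cv2.imread('pics/side0.png')
E
```

```text
{'clock': 0.0, 'joints': [-1.22, 0.3, 1.522, 0.0, 1.321, -0.067], 'eef_pos': [223.054, -502.42, 179.485], 'eef_rot': [-3.14, -0.0, 0.418], 'wrist_force': [0.245, -0.444, 0.413], 'finger_gap': 94.058, 'finger_force': 0.0}
scene [[0.44, 0.59, -0.67, 1480.12], [0.9, -0.28, 0.35, -550.39], [0.02, -0.76, -0.65, 1078.41], [0.0, 0.0, 0.0, 1.0]] 46.40821908971748 -0.12408101297610089
side [[-0.84, -0.41, 0.35, 100.28], [-0.54, 0.62, -0.57, 596.06], [0.02, -0.67, -0.74, 887.32], [0.0, 0.0, 0.0, 1.0]] 49.672828392947544 0.00792591681066441
wrist [[0.41, -0.88, -0.24, 293.92], [-0.91, -0.39, -0.11, -471.54], [-0.0, 0.27, -0.96, 384.5], [0.0, 0.0, 0.0, 1.0]] 59.24376372863608 -0.056609801979171655
```

View pics/scene0.png

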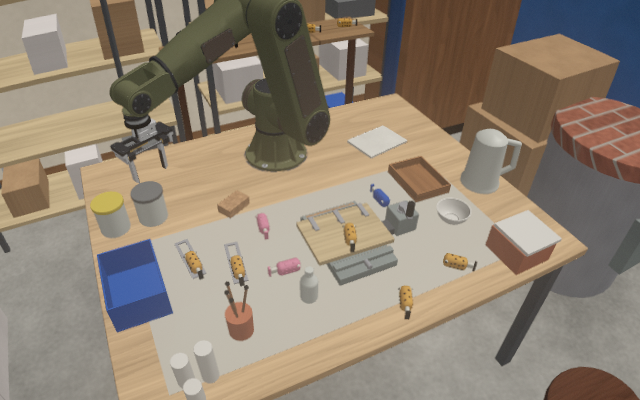

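View pics/side0.png

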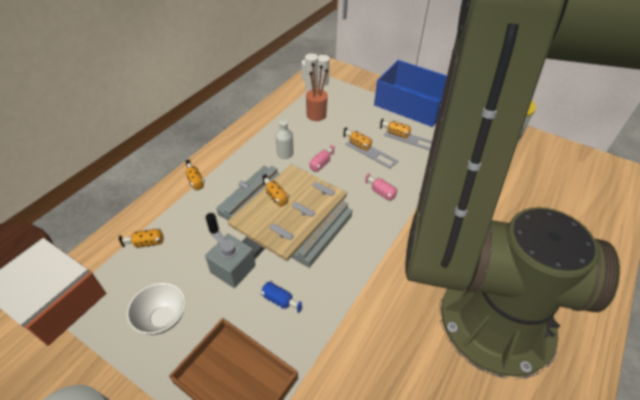

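The scene shows two plated fish at (193,262) and (237,266), and the bare spotted fish on the pallet at (350,235). The blue fish (381,197), the pink fish (263,222) and (287,266), and the two plateless yellow fish off the pallet, (457,262) and (406,300), are look-alikes. I'll build a metric top-down map.

```bash
python3 - <<'E'
from h import *
S=1.0
def ortho(names,x0,x1,y0,y1,S):
    H,W=int((x1-x0)*S),int((y1-y0)*S)
    im=np.zeros((H,W,3),np.uint8); zz=np.full((H,W),-1e9)
    for n in names:
        d=np.load(n+'0.npz');P=d['P'];f=d['f'][:,:,::-1]
        # densify
        P=cv2.resize(P,None,fx=3,fy=3,interpolation=cv2.INTER_NEAREST) if 0 else np.stack([cv2.resize(P[...,i],None,fx=3,fy=3) for i in range(3)],-1)
        f=cv2.resize(f,None,fx=3,fy=3)
        m=np.isfinite(P).all(-1)&(P[...,2]<200)&(P[...,2]>-20)
        p=P[m];c=f[m]
        r=((x1-p[:,0])*S).astype(int);k=((y1-p[:,1])*S).astype(int)
        o=(r>=0)&(r<H)&(k>=0)&(k<W)
        r,k,p,c=r[o],k[o],p[o],c[o]
        i=np.argsort(p[:,2]); 
        for rr,kk,z,cc in zip(r[i],k[i],p[i,2],c[i]):
            if z>zz[rr,kk]: zz[rr,kk]=z; im[rr,kk]=cc
    return im,zz
im,z=ortho(['scene','side'],250,850,-520,280,1)
np.savez('ortho.npz',im=im,z=z)
for k in range(0,800,100): cv2.putText(im,str(280-k),(k,10),0,.35,(0,0,255)); cv2.line(im,(k,0),(k,599),(0,0,255),1)
for k in range(0,600,100): cv2.putText(im,str(850-k),(0,k+10),0,.35,(0,0,255)); cv2.line(im,(0,k),(799,k),(0,0,255),1)
cv2.imwrite('pics/ortho.png',im)
E
```

```text
(no output)
```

View pics/ortho.png

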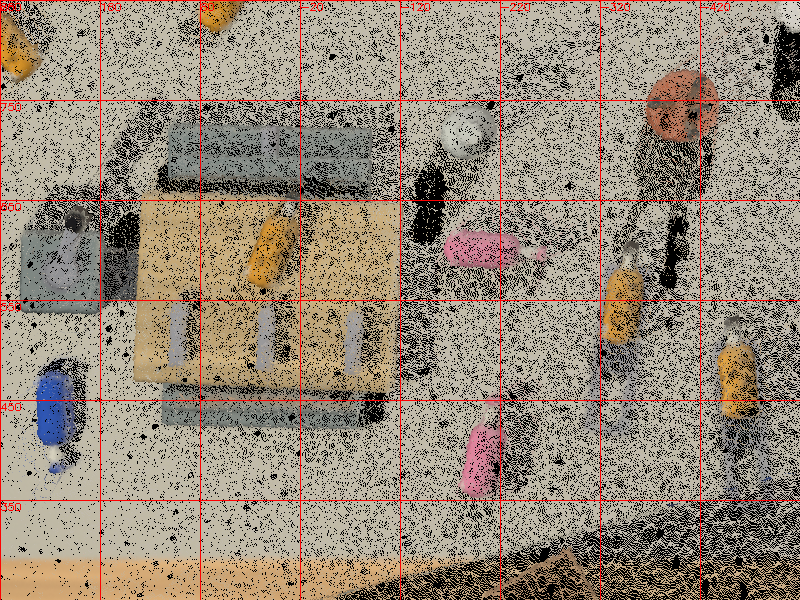

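The map shows the bare fish at about (600,10), and the studs at x≈512, y≈103/16/-72. The crank handle is at about (630,205), and the plated fish are at about (545,-343) and (470,-457). Next come precise fits.

```bash
python3 - <<'E'
from h import *
def fit(pts):
    r=cv2.minAreaRect(pts.astype(np.float32)); m=pts.mean(0)
    v=np.linalg.svd(pts-m,full_matrices=False)[2][0]; 
    return np.round(r[0],1),np.round(r[1],1),'pcaang',round(float(np.degrees(np.arctan2(v[1],v[0]))),1),len(pts)
for n in('scene','side'):
    d=np.load(n+'0.npz');P=d['P'];f=d['f']; hsv=cv2.cvtColor(f,cv2.COLOR_RGB2HSV)
    x,y,z=[P[...,i] for i in range(3)]
    box=lambda a,b,c,e,g,h:(x>a)&(x<b)&(y>c)&(y<e)&(z>g)&(z<h)
    tab=box(300,450,-250,-200,-10,10); print(n,'table z',np.nanmedian(z[tab]))
    orange=(hsv[...,1]>120)&(hsv[...,0]<28)
    b=box(550,680,-50,80,50,120)&orange; print('bare top',np.nanpercentile(z[b],95)); t=b&(z>np.nanpercentile(z[b],95)-6); print(' ',fit(P[t][:,:2]))
    for nm,bx in(('fA',(480,640,-390,-300)),('fB',(400,570,-500,-420))):
        o=box(*bx,28,60)&orange; t=o&(z>np.nanpercentile(z[o],95)-6); print(nm,np.nanpercentile(z[o],95),fit(P[t][:,:2]))
        g=box(bx[0]-150,bx[1]-80,bx[2]-10,bx[3]+20,2.0,12)&(hsv[...,1]<60)&(hsv[...,2]>90); print(' plate',fit(P[g][:,:2]))
    k=box(540,680,120,300,110,180)&(hsv[...,2]<90); print('handle',np.nanpercentile(z[k],98),fit(P[k][:,:2]))
    g=box(530,640,160,290,60,90); print('gear',np.nanmedian(z[g]),fit(P[g][:,:2]))
    p=box(440,680,-150,180,43,53); 
    p&=(hsv[...,1]>60); print('pallet',np.nanmedian(z[p]),fit(P[p][:,:2]))
    for yc in(103,16,-72):
        s=box(460,560,yc-25,yc+25,62,80); print('stud',np.nanmedian(z[s]),fit(P[s][:,:2]))
    j=box(640,760,-120,180,38,52)&(hsv[...,1]<60); print('jaws far',fit(P[j][:,:2]), np.nanpercentile(x[j],[2,98]))
    t=box(250,560,250,520,30,50)&(hsv[...,0]<20)&(hsv[...,1]>100); print('tray rim',fit(P[t][:,:2]))
E
```

```text
scene table z 1.4085578029171302
bare top 90.4443814346688
  (array([600.7,   4. ]), array([28.4, 63.9]), 'pcaang', -24.4, 109)
fA 47.65565207302794 (array([ 547.2, -343.8]), array([27.1, 66.1]), 'pcaang', -5.4, 110)
 plate (array([ 444.5, -339.4]), array([229.1, 119.7]), 'pcaang', 1.6, 700)
fB 47.28409306102405 (array([ 471.5, -460.1]), array([67.9, 27.5]), 'pcaang', 5.9, 106)
 plate (array([ 390.7, -454.9]), array([197.3, 109.6]), 'pcaang', 2.0, 470)
handle 153.6787218225909 (array([633.7, 198.6]), array([19.9, 20.5]), 'pcaang', 42.4, 84)
gear 73.84442162417281 (array([579.8, 217.2]), array([84.4, 84.4]), 'pcaang', 34.4, 301)
pallet 48.42614133145378 (array([550.4,  10.1]), array([263.5, 211.8]), 'pcaang', -94.4, 2836)
stud 70.80896214547329 (array([515.4, 101.6]), array([19.7, 64.4]), 'pcaang', -2.7, 72)
stud 71.0649664548846 (array([511.3,  12.7]), array([17.6, 66.4]), 'pcaang', -2.7, 78)
stud 71.12288051214045 (array([506.8, -75.2]), array([18.1, 67.1]), 'pcaang', -2.5, 79)
jaws far (array([693.3,  24.4]), array([ 63. , 230.9]), 'pcaang', -91.2, 475) [669.95944109 721.87927597]

[... 570 characters left out ...]
rray([627. , 206.6]), array([19.1, 19.7]), 'pcaang', -137.8, 160)
gear 75.63227245663484 (array([576.1, 219.7]), array([80.2, 80.2]), 'pcaang', 50.6, 971)
pallet 49.01037984825223 (array([556.8,  12.3]), array([262.8, 227.1]), 'pcaang', 86.0, 4834)
stud 71.4746115408467 (array([514.4, 102.5]), array([18.3, 63.6]), 'pcaang', 177.1, 161)
stud 71.5805520401309 (array([510.7,  14.7]), array([17.9, 63.8]), 'pcaang', 177.8, 149)
stud 71.48169008300016 (array([506.7, -72.8]), array([19.6, 63.5]), 'pcaang', 176.9, 130)
jaws far (array([687.1,  -3.8]), array([231.1,  72.3]), 'pcaang', 89.1, 539) [669.33425805 716.83381285]
tray rim (array([399.8, 418.6]), array([149. , 199.5]), 'pcaang', -152.5, 868)
```

Request:
servo_tool(
  motion=[
    [[0.3,0.4,0.04,0,0,-0.12,0],[0.6,0.8,0.04,0,0,-0.255,0],[0.6,0.8,0.04,0,0,-0.255,0],[0.6,0.8,0.04,0,0,-0.255,0],[0.6,0.8,0.04,0,0,-0.255,0],[0.6,0.8,0.04,0,0,-0.255,0],[0.6,0.8,0.04,0,0,-0.255,0],[0.6,0.8,0.04,0,0,-0.255,0],[0.6,0.8,0.04,0,0,-0.255,0],[0.6,0.8,0.04,0,0,-0.255,0]],
  ],
  newtons=30,
)

```text
clock: 1.15
eef_pos: [510.4, -118.9, 199.3]
eef_rot: [3.142, 0.0, -0.383]
wrist_force: [-0.1, -1.9, 0.1]
finger_gap: 94.1
finger_force: 0.0
```

Request:
servo_tool(
  motion=[
    [[0.15,0.2,0,0,0,0,0],[0.15,0.2,0,0,0,0,0],[0.15,0.2,0,0,0,0,0],[0.15,0.2,0,0,0,0,0],[0.15,0.2,0,0,0,0,0]],
  ],
)

```text
clock: 1.65
eef_pos: [584.3, -20.8, 198.7]
eef_rot: [3.141, 0.001, -0.382]
wrist_force: [-0.0, -0.4, -0.8]
finger_gap: 93.6
finger_force: 0.0
```

```bash
python3 - <<'E'
from h import *
st()
c=cam('wrist','w1');P=world(c);f=c['frame'];hsv=cv2.cvtColor(f,cv2.COLOR_RGB2HSV)
x,y,z=[P[...,i] for i in range(3)]
o=(hsv[...,1]>120)&(hsv[...,0]<28)&(z>80)&(z<100)&(x>540)&(x<680)&(y>-60)&(y<70)
p=P[o]; print(len(p), cv2.minAreaRect(p[:,:2].astype(np.float32)), np.nanmedian(p[:,2]))
for yc in(103,16,-72):
    s=(x>460)&(x<560)&(abs(y-yc)<25)&(z>62)&(z<80)
    if s.sum()>20: print('stud',s.sum(),np.nanmedian(z[s]),cv2.minAreaRect(P[s][:,:2].astype(np.float32)))
E
```

```text
{'clock': 1.65, 'joints': [-0.098, 0.365, 1.391, -0.0, 1.386, 1.855], 'eef_pos': [584.344, -20.821, 198.735], 'eef_rot': [3.141, 0.001, -0.382], 'wrist_force': [-0.036, -0.41, -0.798], 'finger_gap': 93.589, 'finger_force': 0.0}
2266 ((609.6911010742188, 3.1826324462890625), (32.585899353027344, 94.05963897705078), 66.33126831054688) 86.80596225926902
stud 681 70.94506229102825 ((511.12298583984375, 101.21781921386719), (16.59271812438965, 56.43732452392578), 86.7022705078125)
stud 889 71.11371452032313 ((511.5201721191406, 14.011796951293945), (16.38739585876465, 63.24017333984375), 87.7054443359375)
stud 852 71.13736995707114 ((507.0826721191406, -73.92239379882812), (16.268747329711914, 63.75417709350586), 87.62891387939453)
```

View pics/w1.png

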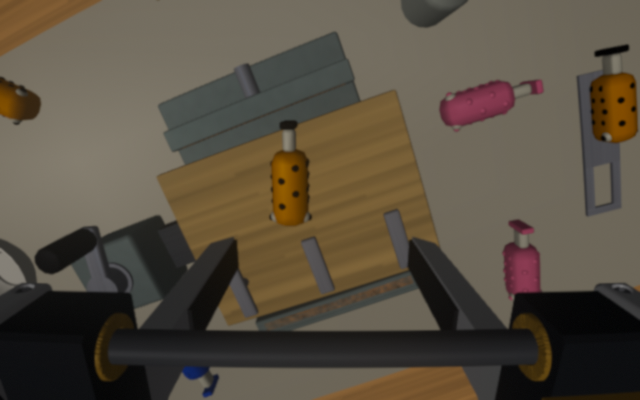

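The wrist view shows the bare, plateless spotted fish at (290,188), with its tail towards (290,130). It is the only yellow fish on the pallet.

Request:
servo_tool(
  motion=[
    [[0,0,0,0,0,-0.01,0],[0,0,0,0,0,-0.01,0],[0,0,0,0,0,-0.01,0]],
  ],
)

```text
clock: 2.0
eef_pos: [584.3, -21.7, 199.5]
eef_rot: [-3.142, -0.0, -0.415]
wrist_force: [-1.2, 0.0, 0.2]
finger_gap: 94.1
finger_force: 0.0
```

Request:
servo_tool(
  motion=[
    [[0.032,0.057,0,0,0,0,0],[0.032,0.057,-0.1,0,0,0,0],[0.032,0.057,-0.2,0,0,0,0],[0.032,0.057,-0.286,0,0,0,0],[0.032,0.057,-0.286,0,0,0,0],[0.032,0.057,-0.286,0,0,0,1],[0.032,0.057,-0.286,0,0,0,1],[0.032,0.057,-0.286,0,0,0,1],[0.032,0.057,-0.286,0,0,0,1],[0.032,0.057,-0.286,0,0,0,1]],
  ],
  newtons=30,
)

```text
clock: 3.0
eef_pos: [600.9, 7.6, 57.1]
eef_rot: [-3.141, -0.001, -0.415]
wrist_force: [-0.1, -0.0, -0.2]
finger_gap: 57.6
finger_force: 0.0
```

```bash
python3 - <<'E'
from h import *
st()
E
```

```text
{'clock': 3.0, 'joints': [-0.048, 0.533, 1.493, 0.0, 1.114, 1.937], 'eef_pos': [600.94, 7.618, 57.13], 'eef_rot': [-3.141, -0.001, -0.415], 'wrist_force': [-0.084, -0.004, -0.182], 'finger_gap': 57.567, 'finger_force': 0.0}
```

Fingers move about 75 mm/s. Closing takes a few more rows, then lift.

Request:
servo_tool(
  motion=[
    [[0,0,0,0,0,0,1],[0,0,0,0,0,0,1],[0,0,0,0,0,0,1],[0,0,0,0,0,0,1],[0,0,0,0,0,0,1],[0,0,0.05,0,0,0,1],[0,0,0.15,0,0,0,1],[0,0,0.25,0,0,0,1],[0,0,0.28,0,0,0,1],[0,0,0.28,0,0,0,1]],
  ],
)

```text
clock: 4.0
eef_pos: [601.4, 7.7, 198.7]
eef_rot: [-3.14, -0.004, -0.415]
wrist_force: [-0.5, 0.0, -2.1]
finger_gap: 33.5
finger_force: 29.9
```

Request:
servo_tool(
  motion=[
    [[-0.044,0.09,0,0,0,0.034,1],[-0.088,0.18,0,0,0,0.068,1],[-0.132,0.27,0,0,0,0.1,1],[-0.176,0.36,0,0,0,0.136,1],[-0.22,0.45,0,0,0,0.17,1],[-0.264,0.54,0,0,0,0.2,1],[-0.308,0.63,0,0,0,0.24,1],[-0.352,0.72,0,0,0,0.27,1],[-0.4,0.816,0,0,0,0.3,1],[-0.4,0.816,0,0,0,0.3,1]],
  ],
)

```text
clock: 5.0
eef_pos: [397.2, 419.1, 193.6]
eef_rot: [-3.141, 0.003, 0.536]
wrist_force: [0.6, -0.7, -2.6]
finger_gap: 33.6
finger_force: 29.9
```

Request:
servo_tool(
  motion=[
    [[0,0,0,0,0,0,1],[0,0,-0.1,0,0,0,1],[0,0,-0.2,0,0,0,1],[0,0,-0.3,0,0,0,1],[0,0,-0.362,0,0,0,1],[0,0,-0.362,0,0,0,1],[0,0,-0.362,0,0,0,0.3],[0,0,-0.362,0,0,0,0.3],[0,0,-0.362,0,0,0,0.3],[0,0,-0.362,0,0,0,0.3]],
  ],
)

```text
clock: 6.0
eef_pos: [401.0, 415.8, 16.1]
eef_rot: [-3.141, -0.001, 0.528]
wrist_force: [0.2, -0.7, 0.3]
finger_gap: 62.3
finger_force: 0.0
```

```bash
python3 - <<'E'
from h import *
st(); cam('side','s1')
E
```

```text
{'clock': 6.0, 'joints': [0.74, 0.542, 1.589, 0.0, 1.009, 1.783], 'eef_pos': [400.993, 415.809, 16.123], 'eef_rot': [-3.141, -0.001, 0.528], 'wrist_force': [0.177, -0.736, 0.337], 'finger_gap': 62.297, 'finger_force': 0.0}
```

View pics/s1.png

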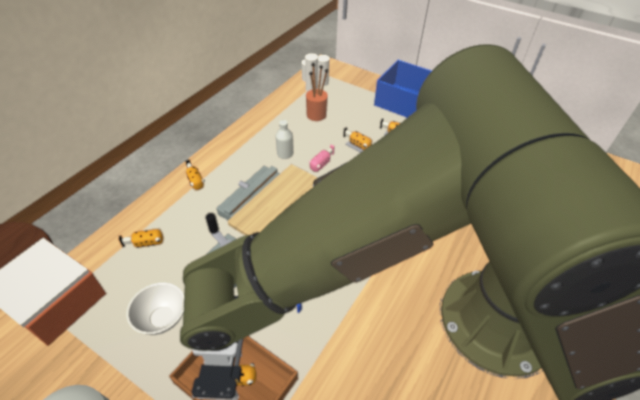

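The bare fish is in the tray, at about (246,375). Next is the crank.

Request:
servo_tool(
  motion=[
    [[0,0,0.1,0,0,0,0.3],[0,0,0.2,0,0,0,0.3],[0,0,0.3,0,0,-0.04,0.3],[0.05,-0.05,0.42,0,0,-0.08,0.3],[0.14,-0.14,0.46,0,0,-0.12,0.3],[0.22,-0.22,0.46,0,0,-0.168,0.3],[0.32,-0.32,0.46,0,0,-0.168,0.3],[0.36,-0.4,0.46,0,0,-0.168,0.3],[0.36,-0.46,0.46,0,0,-0.168,0.3],[0.36,-0.46,0.46,0,0,-0.168,0.3]],
  ],
)

```text
clock: 7.05
eef_pos: [581.8, 182.3, 245.4]
eef_rot: [3.141, -0.0, -0.002]
wrist_force: [-0.4, -0.4, -0.2]
finger_gap: 65.9
finger_force: 0.0
```

```bash
cat > look.py <<'E'
from h import *
import sys
def rects(P,m): 
    p=P[m]; r=cv2.minAreaRect(p[:,:2].astype(np.float32)); return np.round(r[0],1).tolist(),np.round(r[1],1).tolist(),round(r[2],1),int(m.sum()),round(float(np.nanmedian(p[:,2])),1)
E
python3 - <<'E'
from look import *
st()
c=cam('wrist','w2');P=world(c);hsv=cv2.cvtColor(c['frame'],cv2.COLOR_RGB2HSV)
x,y,z=[P[...,i] for i in range(3)]
k=(x>570)&(x<690)&(abs(y-205)<60)&(z>146)&(z<160)
print('handle top',rects(P,k) if k.sum()>5 else k.sum())
c=cam('scene');P=world(c);hsv=cv2.cvtColor(c['frame'],cv2.COLOR_RGB2HSV)
E
```

```text
{'clock': 7.05, 'joints': [0.244, 0.399, 1.239, -0.0, 1.504, 1.817], 'eef_pos': [581.788, 182.31, 245.408], 'eef_rot': [3.141, -0.0, -0.002], 'wrist_force': [-0.382, -0.366, -0.21], 'finger_gap': 65.872, 'finger_force': 0.0}
handle top ([630.4, 202.7], [22.8, 22.3], 0.2, 607, 151.1)
```

View pics/w2.png

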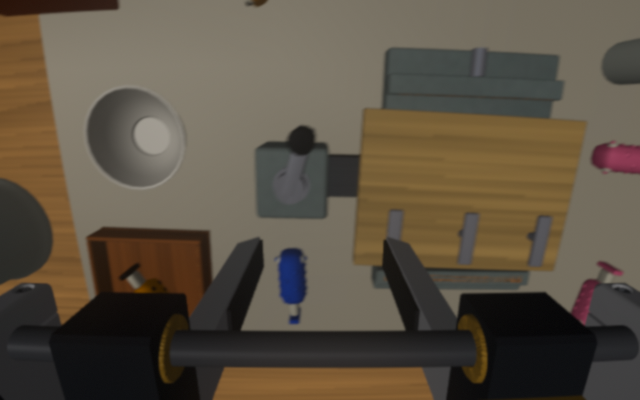

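Wrist view: handle at (301,140), crank hub at (290,184), fish in the tray at (150,285). I'll refine the axis from the gearbox top while moving over the handle.

Request:
servo_tool(
  motion=[
    [[0.097,0.041,0,0,0,0,0.3],[0.097,0.041,0,0,0,0,0.3],[0.097,0.041,-0.05,0,0,0,0.3],[0.097,0.041,-0.05,0,0,0,0.3]],
  ],
)

```text
clock: 7.55
eef_pos: [627.7, 206.8, 217.3]
eef_rot: [3.14, 0.005, 0.001]
wrist_force: [-0.7, 0.2, -0.7]
finger_gap: 65.5
finger_force: 0.0
```

```bash
python3 - <<'E'
from look import *
st()
c=cam('wrist');P=world(c);hsv=cv2.cvtColor(c['frame'],cv2.COLOR_RGB2HSV)
x,y,z=[P[...,i] for i in range(3)]
B=lambda a,b,e,f,g,h:(x>a)&(x<b)&(y>e)&(y<f)&(z>g)&(z<h)
for nm,m in(('handle',B(570,690,145,265,146,160)),('gear',B(500,660,120,300,70,80)),('arm',B(540,690,145,265,82,100)),('jawtop',B(655,760,-120,180,40,52)&(hsv[...,1]<60))):
    print(nm,rects(P,m) if m.sum()>5 else 0)
m=B(540,690,145,265,82,100)
if m.sum(): 
  for lo in range(82,100,3):
    q=m&(z>lo)&(z<=lo+3); print(lo,rects(P,q) if q.sum()>20 else 0)
E
```

```text
{'clock': 7.55, 'joints': [0.263, 0.539, 1.102, 0.0, 1.506, 1.833], 'eef_pos': [627.702, 206.77, 217.268], 'eef_rot': [3.14, 0.005, 0.001], 'wrist_force': [-0.712, 0.235, -0.687], 'finger_gap': 65.518, 'finger_force': 0.0}
handle ([630.9, 202.8], [22.2, 22.6], 0.4, 656, 151.1)
gear ([578.1, 218.4], [80.1, 79.0], 88.6, 3626, 75.2)
arm ([601.2, 210.5], [31.6, 81.4], 71.3, 1138, 98.2)
jawtop ([697.2, 10.4], [201.0, 52.4], 88.7, 4160, 45.3)
82 0
85 0
88 0
91 ([607.2, 207.2], [28.9, 67.6], 66.9, 24, 92.5)
94 ([601.9, 212.3], [29.7, 81.4], 74.5, 86, 96.3)
97 ([601.0, 218.2], [79.3, 30.6], 0.2, 993, 98.4)
```

Request:
servo_tool(
  motion=[
    [[0,0,-0.02,0,0,0,0.3],[0,0,-0.02,0,0,0,0.3],[0,0,-0.02,0,0,0,0.3]],
  ],
)

```text
clock: 7.9
eef_pos: [629.0, 206.2, 210.9]
eef_rot: [-3.141, -0.001, 0.0]
wrist_force: [0.5, -0.5, 0.4]
finger_gap: 65.8
finger_force: 0.0
```

Request:
servo_tool(
  motion=[
    [[0.003,-0.007,0,0,0,0,0.3],[0.003,-0.007,-0.1,0,0,0,0.3],[0.003,-0.007,-0.2,0,0,0,0.3],[0.003,-0.007,-0.202,0,0,0,1],[0.003,-0.007,-0.202,0,0,0,1],[0.003,-0.007,-0.202,0,0,0,1],[0.003,-0.007,-0.202,0,0,0,1],[0.003,-0.007,-0.202,0,0,0,1],[0.003,-0.007,-0.202,0,0,0,1],[0.003,-0.007,-0.202,0,0,0,1]],
  ],
  newtons=25,
)

```text
clock: 8.9
eef_pos: [631.0, 202.8, 110.4]
eef_rot: [-3.141, -0.002, 0.0]
wrist_force: [-0.8, 1.2, 6.3]
finger_gap: 23.1
finger_force: 25.0
```

```bash
cat > crank.py <<'E'
import numpy as np,sys
from h import *
s=st(); A=np.array([578.1,218.4]); p=np.array(s['eef_pos'][:2]); R=54.9
th0=np.arctan2(*(p-A)[::-1]); print('angle',th0,'rad',np.hypot(*(p-A)))
step=float(sys.argv[1]); n=int(sys.argv[2])
rows=[]
for i in range(1,n+1):
    t=th0-step*i; q=A+R*np.array([np.cos(t),np.sin(t)]); d=(q-p)/500
    rows.append([round(d[0],3),round(d[1],3),0,0,0,0,1])
print(rows)
E
python3 crank.py 0.63 10
```

```text
{'clock': 8.9, 'joints': [0.256, 0.608, 1.242, 0.0, 1.289, 1.826], 'eef_pos': [631.018, 202.783, 110.362], 'eef_rot': [-3.141, -0.002, 0.0], 'wrist_force': [-0.845, 1.206, 6.346], 'finger_gap': 23.081, 'finger_force': 25.001}
angle -0.2869722640260135 rad 55.17439212196031
[[np.float64(-0.039), np.float64(-0.056), 0, 0, 0, 0, 1], [np.float64(-0.103), np.float64(-0.079), 0, 0, 0, 0, 1], [np.float64(-0.168), np.float64(-0.059), 0, 0, 0, 0, 1], [np.float64(-0.21), np.float64(-0.005), 0, 0, 0, 0, 1], [np.float64(-0.211), np.float64(0.063), 0, 0, 0, 0, 1], [np.float64(-0.172), np.float64(0.119), 0, 0, 0, 0, 1], [np.float64(-0.108), np.float64(0.141), 0, 0, 0, 0, 1], [np.float64(-0.043), np.float64(0.121), 0, 0, 0, 0, 1], [np.float64(-0.002), np.float64(0.066), 0, 0, 0, 0, 1], [np.float64(-0.001), np.float64(-0.002), 0, 0, 0, 0, 1]]
```

```bash
sed -i 's/round(d\[0\],3),round(d\[1\],3)/float(round(d[0],3)),float(round(d[1],3))/' crank.py; python3 crank.py 0.4 10
```

```text
{'clock': 8.9, 'joints': [0.256, 0.608, 1.242, 0.0, 1.289, 1.826], 'eef_pos': [631.018, 202.783, 110.362], 'eef_rot': [-3.141, -0.002, 0.0], 'wrist_force': [-0.845, 1.206, 6.346], 'finger_gap': 23.081, 'finger_force': 25.001}
angle -0.2869722640260135 rad 55.17439212196031
[[-0.021, -0.038, 0, 0, 0, 0, 1], [-0.055, -0.066, 0, 0, 0, 0, 1], [-0.097, -0.078, 0, 0, 0, 0, 1], [-0.14, -0.073, 0, 0, 0, 0, 1], [-0.178, -0.052, 0, 0, 0, 0, 1], [-0.204, -0.017, 0, 0, 0, 0, 1], [-0.215, 0.025, 0, 0, 0, 0, 1], [-0.209, 0.068, 0, 0, 0, 0, 1], [-0.187, 0.106, 0, 0, 0, 0, 1], [-0.151, 0.131, 0, 0, 0, 0, 1]]
```

Request:
servo_tool(
  motion=[
    [[-0.021,-0.038,0,0,0,0,1],[-0.055,-0.066,0,0,0,0,1],[-0.097,-0.078,0,0,0,0,1],[-0.14,-0.073,0,0,0,0,1],[-0.178,-0.052,0,0,0,0,1],[-0.204,-0.017,0,0,0,0,1],[-0.215,0.025,0,0,0,0,1],[-0.209,0.068,0,0,0,0,1],[-0.187,0.106,0,0,0,0,1],[-0.151,0.131,0,0,0,0,1]],
  ],
)

```text
clock: 9.9
eef_pos: [555.3, 269.1, 110.4]
eef_rot: [3.141, -0.001, 0.001]
wrist_force: [0.8, -9.2, 3.5]
finger_gap: 23.4
finger_force: 25.0
```

```bash
python3 crank.py 0.4 10
```

```text
{'clock': 9.9, 'joints': [0.392, 0.508, 1.397, -0.001, 1.236, 1.962], 'eef_pos': [555.294, 269.138, 110.383], 'eef_rot': [3.141, -0.001, 0.001], 'wrist_force': [0.78, -9.163, 3.518], 'finger_gap': 23.368, 'finger_force': 25.021}
angle 1.9932178752737446 rad 55.62797849275379
[[0.043, 0.008, 0, 0, 0, 0, 1], [0.086, 0.001, 0, 0, 0, 0, 1], [0.123, -0.023, 0, 0, 0, 0, 1], [0.147, -0.059, 0, 0, 0, 0, 1], [0.155, -0.102, 0, 0, 0, 0, 1], [0.146, -0.145, 0, 0, 0, 0, 1], [0.122, -0.181, 0, 0, 0, 0, 1], [0.085, -0.204, 0, 0, 0, 0, 1], [0.042, -0.211, 0, 0, 0, 0, 1], [-0.001, -0.201, 0, 0, 0, 0, 1]]
```

Request:
servo_tool(
  motion=[
    [[0.043,0.008,0,0,0,0,1],[0.086,0.001,0,0,0,0,1],[0.123,-0.023,0,0,0,0,1],[0.147,-0.059,0,0,0,0,1],[0.155,-0.102,0,0,0,0,1],[0.146,-0.145,0,0,0,0,1],[0.122,-0.181,0,0,0,0,1],[0.085,-0.204,0,0,0,0,1],[0.042,-0.211,0,0,0,0,1],[-0.001,-0.201,0,0,0,0,1]],
  ],
)

```text
clock: 10.9
eef_pos: [555.0, 167.9, 110.4]
eef_rot: [-3.139, -0.004, -0.001]
wrist_force: [10.8, 14.6, -2.2]
finger_gap: 23.3
finger_force: 25.0
```

```bash
python3 crank.py 0.25 10
```

```text
{'clock': 10.9, 'joints': [0.23, 0.427, 1.517, 0.001, 1.194, 1.801], 'eef_pos': [555.0, 167.918, 110.404], 'eef_rot': [-3.139, -0.004, -0.001], 'wrist_force': [10.753, 14.554, -2.242], 'finger_gap': 23.281, 'finger_force': 25.021}
angle -1.9999434531448739 rad 55.51590879841381
[[-0.023, 0.016, 0, 0, 0, 0, 1], [-0.042, 0.035, 0, 0, 0, 0, 1], [-0.055, 0.059, 0, 0, 0, 0, 1], [-0.063, 0.085, 0, 0, 0, 0, 1], [-0.063, 0.113, 0, 0, 0, 0, 1], [-0.057, 0.139, 0, 0, 0, 0, 1], [-0.044, 0.164, 0, 0, 0, 0, 1], [-0.026, 0.184, 0, 0, 0, 0, 1], [-0.003, 0.199, 0, 0, 0, 0, 1], [0.023, 0.208, 0, 0, 0, 0, 1]]
```

Request:
servo_tool(
  motion=[
    [[-0.022,0.018,0,0,0,0,1],[-0.041,0.037,0,0,0,0,1],[-0.054,0.061,0,0,0,0,1],[-0.062,0.086,0,0,0,0,1],[-0.062,0.113,0,0,0,0,1],[-0.056,0.139,0,0,0,0,1],[-0.043,0.163,0,0,0,0,1],[-0.025,0.183,0,0,0,0,1],[-0.003,0.198,0,0,0,0,1],[0.023,0.206,0,0,0,0,1]],
  ],
)

```text
clock: 11.9
eef_pos: [566.3, 272.2, 110.5]
eef_rot: [-3.14, -0.001, 0.001]
wrist_force: [-3.9, 2.9, 7.4]
finger_gap: 22.9
finger_force: 25.0
```

```bash
python3 crank.py 0.15 10; python3 - <<'E'
from look import *
for n in('wrist','scene'):
    c=cam(n);P=world(c);hsv=cv2.cvtColor(c['frame'],cv2.COLOR_RGB2HSV)
    x,y,z=[P[...,i] for i in range(3)]
    B=lambda a,b,e,f,g,h:(x>a)&(x<b)&(y>e)&(y<f)&(z>g)&(z<h)
    for nm,m in(('pallet',B(440,680,-150,160,43,53)&(hsv[...,1]>60)),('jaw',B(600,760,-100,130,41,52)&(hsv[...,1]<60))):
        print(n,nm,rects(P,m) if m.sum()>5 else 0)
        if m.sum()>5: print(np.percentile(x[m],[1,99]))
E
```

```text
{'clock': 11.9, 'joints': [0.389, 0.532, 1.36, 0.001, 1.248, 1.959], 'eef_pos': [566.305, 272.167, 110.539], 'eef_rot': [-3.14, -0.001, 0.001], 'wrist_force': [-3.856, 2.879, 7.381], 'finger_gap': 22.947, 'finger_force': 24.999}
angle 1.7867512649492874 rad 55.045969739832806
[[0.016, 0.002, 0, 0, 0, 0, 1], [0.033, 0.002, 0, 0, 0, 0, 1], [0.049, -0.001, 0, 0, 0, 0, 1], [0.065, -0.006, 0, 0, 0, 0, 1], [0.079, -0.013, 0, 0, 0, 0, 1], [0.093, -0.022, 0, 0, 0, 0, 1], [0.105, -0.034, 0, 0, 0, 0, 1], [0.115, -0.047, 0, 0, 0, 0, 1], [0.123, -0.061, 0, 0, 0, 0, 1], [0.129, -0.076, 0, 0, 0, 0, 1]]
wrist pallet ([553.6, 70.9], [142.8, 202.6], 88.4, 30657, 48.4)
[464.82720353 653.09665433]
wrist jaw ([664.9, 69.0], [86.7, 20.3], 88.6, 2835, 45.3)
[654.72707638 674.90192223]
scene pallet ([548.8, 9.6], [262.1, 212.3], 87.9, 3078, 48.4)
[449.68739493 650.63587272]
scene jaw ([677.2, 8.5], [200.1, 55.5], 87.3, 397, 45.0)
[649.88943119 702.53464621]
```

Request:
servo_tool(
  motion=[
    [[0.016,0.002,0,0,0,0,1],[0.033,0.002,0,0,0,0,1],[0.049,-0.001,0,0,0,0,1],[0.065,-0.006,0,0,0,0,1],[0.079,-0.013,0,0,0,0,1],[0.093,-0.022,0,0,0,0,1],[0.093,-0.022,0,0,0,0,1]],
  ],
)

```text
clock: 12.7
eef_pos: [614.2, 259.9, 110.6]
eef_rot: [-3.14, -0.004, -0.0]
wrist_force: [4.6, 1.6, 5.5]
finger_gap: 23.3
finger_force: 25.0
```

```bash
python3 crank.py 0.12 10
```

```text
{'clock': 12.7, 'joints': [0.345, 0.616, 1.229, 0.0, 1.292, 1.916], 'eef_pos': [614.199, 259.866, 110.625], 'eef_rot': [-3.14, -0.004, -0.0], 'wrist_force': [4.612, 1.58, 5.532], 'finger_gap': 23.263, 'finger_force': 24.999}
angle 0.8544804137255663 rad 54.97853309333932
[[0.009, -0.009, 0, 0, 0, 0, 1], [0.018, -0.02, 0, 0, 0, 0, 1], [0.024, -0.031, 0, 0, 0, 0, 1], [0.03, -0.043, 0, 0, 0, 0, 1], [0.034, -0.055, 0, 0, 0, 0, 1], [0.037, -0.068, 0, 0, 0, 0, 1], [0.038, -0.081, 0, 0, 0, 0, 1], [0.037, -0.094, 0, 0, 0, 0, 1], [0.035, -0.107, 0, 0, 0, 0, 1], [0.031, -0.12, 0, 0, 0, 0, 1]]
```

Request:
servo_tool(
  motion=[
    [[0.009,-0.009,0,0,0,0,1],[0.018,-0.02,0,0,0,0,1],[0.024,-0.031,0,0,0,0,1],[0.03,-0.043,0,0,0,0,1],[0.034,-0.055,0,0,0,0,1],[0.034,-0.055,0,0,0,0,1]],
  ],
)

```text
clock: 13.3
eef_pos: [631.2, 231.8, 110.7]
eef_rot: [-3.141, -0.004, -0.001]
wrist_force: [6.9, -0.3, 5.1]
finger_gap: 23.3
finger_force: 25.0
```

```bash
python3 crank.py 0.1 10
```

```text
{'clock': 13.3, 'joints': [0.298, 0.628, 1.21, -0.0, 1.299, 1.869], 'eef_pos': [631.205, 231.841, 110.652], 'eef_rot': [-3.141, -0.004, -0.001], 'wrist_force': [6.861, -0.26, 5.05], 'finger_gap': 23.285, 'finger_force': 24.999}
angle 0.24789372358520362 rad 54.779314134255586
[[0.002, -0.011, 0, 0, 0, 0, 1], [0.003, -0.022, 0, 0, 0, 0, 1], [0.003, -0.033, 0, 0, 0, 0, 1], [0.002, -0.044, 0, 0, 0, 0, 1], [0.0, -0.054, 0, 0, 0, 0, 1], [-0.003, -0.065, 0, 0, 0, 0, 1], [-0.007, -0.075, 0, 0, 0, 0, 1], [-0.013, -0.084, 0, 0, 0, 0, 1], [-0.019, -0.094, 0, 0, 0, 0, 1], [-0.026, -0.102, 0, 0, 0, 0, 1]]
```

Request:
servo_tool(
  motion=[
    [[0.002,-0.011,0,0,0,0,1],[0.003,-0.022,0,0,0,0,1],[0.003,-0.033,0,0,0,0,1],[0.002,-0.044,0,0,0,0,1],[0.0,-0.054,0,0,0,0,1],[-0.003,-0.065,0,0,0,0,1],[-0.007,-0.075,0,0,0,0,1],[-0.007,-0.075,0,0,0,0,1]],
  ],
)

```text
clock: 14.1
eef_pos: [627.7, 195.6, 110.7]
eef_rot: [-3.139, -0.005, -0.0]
wrist_force: [9.8, 8.0, 0.8]
finger_gap: 23.4
finger_force: 25.0
```

```bash
python3 crank.py 0.1 10
```

```text
{'clock': 14.1, 'joints': [0.246, 0.593, 1.265, 0.001, 1.277, 1.816], 'eef_pos': [627.733, 195.586, 110.687], 'eef_rot': [-3.139, -0.005, -0.0], 'wrist_force': [9.814, 8.0, 0.806], 'finger_gap': 23.362, 'finger_force': 24.998}
angle -0.43085978139352077 rad 54.62555241683371
[[-0.005, -0.01, 0, 0, 0, 0, 1], [-0.011, -0.019, 0, 0, 0, 0, 1], [-0.018, -0.028, 0, 0, 0, 0, 1], [-0.025, -0.035, 0, 0, 0, 0, 1], [-0.034, -0.042, 0, 0, 0, 0, 1], [-0.043, -0.049, 0, 0, 0, 0, 1], [-0.053, -0.054, 0, 0, 0, 0, 1], [-0.063, -0.058, 0, 0, 0, 0, 1], [-0.073, -0.061, 0, 0, 0, 0, 1], [-0.084, -0.063, 0, 0, 0, 0, 1]]
```

Request:
servo_tool(
  motion=[
    [[-0.005,-0.01,0,0,0,0,1],[-0.011,-0.019,0,0,0,0,1],[-0.018,-0.028,0,0,0,0,1],[-0.025,-0.035,0,0,0,0,1],[-0.025,-0.035,0,0,0,0,1]],
  ],
)

```text
clock: 14.6
eef_pos: [616.3, 179.4, 110.8]
eef_rot: [-3.137, -0.009, 0.0]
wrist_force: [19.7, 15.7, -3.4]
finger_gap: 23.3
finger_force: 25.0
```

```bash
python3 crank.py 0.1 10;  python3 - <<'E'
from look import *
for n in('wrist','side'):
    c=cam(n);P=world(c);hsv=cv2.cvtColor(c['frame'],cv2.COLOR_RGB2HSV)
    x,y,z=[P[...,i] for i in range(3)]
    B=lambda a,b,e,f,g,h:(x>a)&(x<b)&(y>e)&(y<f)&(z>g)&(z<h)
    for nm,m in(('pallet',B(440,680,-150,160,43,53)&(hsv[...,1]>60)),('jaw',B(600,760,-100,130,41,52)&(hsv[...,1]<60))):
        print(n,nm,rects(P,m) if m.sum()>5 else 0)
        if m.sum()>5: print(np.percentile(x[m],[1,99]))
    for yc in(103,16,-72):
        s=B(460,560,yc-25,yc+25,62,80)
        if s.sum()>20: print('stud',rects(P,s))
E
```

```text
{'clock': 14.6, 'joints': [0.225, 0.556, 1.323, 0.003, 1.253, 1.794], 'eef_pos': [616.254, 179.39, 110.804], 'eef_rot': [-3.137, -0.009, 0.0], 'wrist_force': [19.682, 15.684, -3.379], 'finger_gap': 23.291, 'finger_force': 24.997}
angle -0.7964937039803333 rad 54.56693127179615
[[-0.008, -0.008, 0, 0, 0, 0, 1], [-0.017, -0.014, 0, 0, 0, 0, 1], [-0.026, -0.02, 0, 0, 0, 0, 1], [-0.036, -0.024, 0, 0, 0, 0, 1], [-0.047, -0.028, 0, 0, 0, 0, 1], [-0.057, -0.03, 0, 0, 0, 0, 1], [-0.068, -0.031, 0, 0, 0, 0, 1], [-0.079, -0.032, 0, 0, 0, 0, 1], [-0.09, -0.031, 0, 0, 0, 0, 1], [-0.101, -0.029, 0, 0, 0, 0, 1]]
wrist pallet ([544.9, 18.0], [244.6, 207.2], 88.7, 36945, 48.4)
[447.11699001 648.15308289]
wrist jaw ([673.8, 15.5], [191.3, 51.2], 88.8, 7032, 45.3)
[647.71417709 696.53927398]
stud ([506.3, 11.4], [17.3, 64.8], 88.5, 659, 71.0)
side pallet ([547.0, 11.4], [263.4, 202.0], 89.2, 5151, 49.0)
[457.45248312 645.23104009]
side jaw ([673.3, 11.4], [202.5, 52.4], 88.8, 476, 46.1)
[647.20804257 696.46644498]
stud ([508.0, 99.5], [16.9, 64.7], 88.4, 164, 71.5)
stud ([506.0, 12.1], [18.4, 63.5], 89.2, 145, 71.7)
stud ([503.0, -76.0], [17.6, 63.3], 87.1, 133, 71.8)
```

Request:
servo_tool(
  motion=[
    [[-0.008,-0.008,0,0,0,0,1],[-0.017,-0.014,0,0,0,0,1],[-0.026,-0.02,0,0,0,0,1],[-0.036,-0.024,0,0,0,0,1],[-0.036,-0.024,0,0,0,0,1]],
  ],
  newtons=50,
)

```text
clock: 15.2
eef_pos: [599.8, 168.1, 110.9]
eef_rot: [-3.135, -0.013, 0.0]
wrist_force: [32.1, 20.5, -10.0]
finger_gap: 22.8
finger_force: 50.0
```

```bash
python3 crank.py 0.1 3
```

```text
{'clock': 15.2, 'joints': [0.213, 0.512, 1.39, 0.003, 1.226, 1.782], 'eef_pos': [599.832, 168.096, 110.859], 'eef_rot': [-3.135, -0.013, 0.0], 'wrist_force': [32.111, 20.46, -9.992], 'finger_gap': 22.761, 'finger_force': 49.983}
angle -1.1629951074953555 rad 54.79812538951678
[[-0.01, -0.004, 0, 0, 0, 0, 1], [-0.021, -0.007, 0, 0, 0, 0, 1], [-0.032, -0.009, 0, 0, 0, 0, 1]]
```

Clamped firmly, with about 38 N tangential at the handle. Release and go towards the plated fish.

Request:
servo_tool(
  motion=[
    [[0,0,0,0,0,0,0.4],[0,0,0,0,0,0,0.4],[0,0,0,0,0,0,0.4],[0,0,0,0,0,0,0.4],[0,0,0.1,0,0,0,0.4],[0,0,0.2,0,0,0,0.4],[-0.02,-0.05,0.3,0,0,0,0.4],[-0.05,-0.15,0.34,0,0,0,0.4],[-0.08,-0.24,0.34,0,0,0,0.4],[-0.12,-0.33,0.34,0,0,0,0.4]],
  ],
)

```text
clock: 16.2
eef_pos: [537.8, 4.7, 280.1]
eef_rot: [3.141, -0.002, 0.0]
wrist_force: [0.9, -0.9, 0.3]
finger_gap: 56.3
finger_force: 0.0
```

Request:
servo_tool(
  motion=[
    [[-0.02,-0.1,0,0,0,0,0.3],[-0.05,-0.2,0,0,0,0,0.3],[-0.07,-0.3,0,0,0,0,0.3],[-0.1,-0.4,0,0,0,0,0.3],[-0.12,-0.5,0,0,0,0,0.3],[-0.14,-0.6,0,0,0,0,0.3],[-0.14,-0.66,0,0,0,0,0.3],[-0.14,-0.66,0,0,0,0,0.3],[-0.14,-0.66,0,0,0,0,0.3]],
  ],
)

```text
clock: 17.1
eef_pos: [467.9, -324.0, 278.8]
eef_rot: [-3.141, 0.001, -0.002]
wrist_force: [0.3, 1.2, 0.4]
finger_gap: 65.6
finger_force: 0.0
```

```bash
cat > fish.py <<'E'
from look import *
# plated fish fits from a camera: pts at plate height / body top, by colour
def mask(c,P,box,zr,kind):
    hsv=cv2.cvtColor(c['frame'],cv2.COLOR_RGB2HSV); x,y,z=[P[...,i] for i in range(3)]
    m=(x>box[0])&(x<box[1])&(y>box[2])&(y<box[3])&(z>zr[0])&(z<zr[1])
    if kind=='o': m&=(hsv[...,1]>120)&(hsv[...,0]<28)
    if kind=='g': m&=(hsv[...,1]<70)
    return m
E
python3 - <<'E'
from fish import *
st()
c=cam('wrist','w3');P=world(c)
for nm,b in(('A',(380,680,-400,-270)),('B',(300,600,-530,-405))):
    for k,zr in(('o',(38,60)),('g',(3.2,9))):
        m=mask(c,P,b,zr,k); print(nm,k,rects(P,m) if m.sum()>20 else 0)
E
```

```text
{'clock': 17.1, 'joints': [-0.67, 0.291, 1.306, 0.0, 1.545, 0.903], 'eef_pos': [467.918, -323.967, 278.836], 'eef_rot': [-3.141, 0.001, -0.002], 'wrist_force': [0.335, 1.17, 0.428], 'finger_gap': 65.644, 'finger_force': 0.0}
A o ([565.7, -352.3], [31.6, 70.7], 81.8, 1400, 43.9)
A g ([528.1, -335.0], [296.1, 129.0], 0.1, 2115, 5.3)
B o ([467.7, -458.9], [70.3, 30.4], 5.7, 1146, 43.9)
B g ([452.4, -467.3], [124.8, 291.4], 89.6, 1711, 5.2)
```

View pics/w3.png

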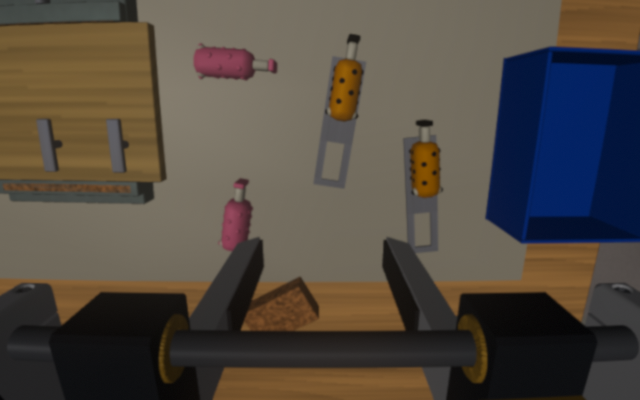

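Wrist view: the two plated fish are A at (346,88) with its eye at (334,160), and B at (426,168) with its eye at (422,230). The unplated pink ones are look-alikes. A has moved about 25 mm since the first look, which is probably the knock. I'll grasp A.

Request:
servo_tool(
  motion=[
    [[0.09,-0.03,-0.06,0,0,-0.045,0.3],[0.18,-0.054,-0.13,0,0,-0.045,0.3],[0.18,-0.054,-0.2,0,0,-0.045,0.3],[0.18,-0.054,-0.28,0,0,-0.045,0.3],[0.18,-0.054,-0.28,0,0,-0.045,0.3],[0.18,-0.054,-0.28,0,0,-0.045,0.3]],
  ],
)

```text
clock: 17.75
eef_pos: [558.8, -349.7, 140.8]
eef_rot: [3.141, -0.001, -0.14]
wrist_force: [-0.3, -0.2, 0.9]
finger_gap: 65.5
finger_force: 0.0
```

```bash
python3 - <<'E'
from fish import *
st()
c=cam('wrist');P=world(c)
m=mask(c,P,(480,680,-420,-290),(38,60),'o'); print(rects(P,m))
c=cam('scene');P=world(c)
m=mask(c,P,(480,680,-420,-290),(38,60),'o'); print(rects(P,m))
E
```

```text
{'clock': 17.75, 'joints': [-0.615, 0.576, 1.221, 0.0, 1.344, 1.096], 'eef_pos': [558.828, -349.744, 140.824], 'eef_rot': [3.141, -0.001, -0.14], 'wrist_force': [-0.254, -0.211, 0.874], 'finger_gap': 65.515, 'finger_force': 0.0}
([566.8, -352.3], [30.8, 68.9], 82.4, 2382, 43.9)
([568.9, -353.2], [30.1, 68.6], 84.4, 163, 43.4)
```

Request:
servo_tool(
  motion=[
    [[0,-0.003,-0.1,0,0,0,0.3],[0,-0.003,-0.2,0,0,0,0.3],[0,-0.003,-0.261,0,0,0,0.3],[0,-0.003,-0.261,0,0,0,0.3],[0,-0.003,-0.261,0,0,0,1],[0,-0.003,-0.261,0,0,0,1],[0,-0.003,-0.261,0,0,0,1],[0,-0.003,-0.261,0,0,0,1],[0,-0.003,-0.261,0,0,0,1],[0,-0.003,-0.261,0,0,0,1]],
  ],
  newtons=55,
)

```text
clock: 18.85
eef_pos: [558.9, -352.1, 10.0]
eef_rot: [3.141, -0.002, -0.142]
wrist_force: [-1.7, 2.5, 6.9]
finger_gap: 33.5
finger_force: 55.0
```

Request:
servo_tool(
  motion=[
    [[0,0,0,0,0,0,1],[0,0,0.05,0,0,0,1],[0,0,0.15,0,0,0,1],[0,0,0.25,0,0,0,1],[0,0.05,0.35,0,0,0.02,1],[-0.02,0.14,0.35,0,0,0.045,1],[-0.03,0.24,0.35,0,0,0.045,1],[-0.03,0.34,0.35,0,0,0.045,1],[-0.03,0.44,0.35,0,0,0.045,1],[-0.03,0.5,0.35,0,0,0.045,1]],
  ],
)

```text
clock: 19.85
eef_pos: [542.8, -98.9, 183.9]
eef_rot: [-3.141, 0.0, 0.002]
wrist_force: [0.1, -0.5, -3.0]
finger_gap: 33.1
finger_force: 54.9
```

```bash
python3 - <<'E'
from fish import *
s=st();e=np.array(s['eef_pos'])
for n in('wrist','scene','side'):
    c=cam(n,'g_'+n);P=world(c)
    m=mask(c,P,(e[0]-150,e[0]+100,e[1]-60,e[1]+60),(e[2]-40,e[2]+8),'g') 
    # largest component
    k,l,stt,_=cv2.connectedComponentsWithStats(m.astype(np.uint8)); 
    for i in np.argsort(-stt[1:,4])[:3]+1: print(n,rects(P,l==i))
E
```

```text
{'clock': 19.85, 'joints': [-0.247, 0.301, 1.511, 0.0, 1.33, 1.322], 'eef_pos': [542.801, -98.929, 183.857], 'eef_rot': [-3.141, 0.0, 0.002], 'wrist_force': [0.06, -0.535, -3.013], 'finger_gap': 33.124, 'finger_force': 54.938}
wrist ([487.1, -98.4], [44.3, 31.4], 89.4, 1599, 179.1)
wrist ([431.3, -98.0], [43.4, 19.2], 89.7, 964, 179.0)
wrist ([565.7, -85.1], [14.6, 50.4], 88.8, 661, 179.2)
scene ([505.1, -106.9], [38.1, 174.7], 84.6, 211, 179.1)
scene ([611.4, -97.7], [1.8, 7.8], 10.7, 5, 190.4)
scene ([588.6, -76.8], [0.1, 3.8], 63.5, 3, 179.6)
side ([507.1, -97.8], [49.2, 170.0], 89.4, 574, 179.5)
side ([610.3, -94.0], [8.2, 5.9], 18.1, 8, 189.0)
```

View pics/g_wrist.png

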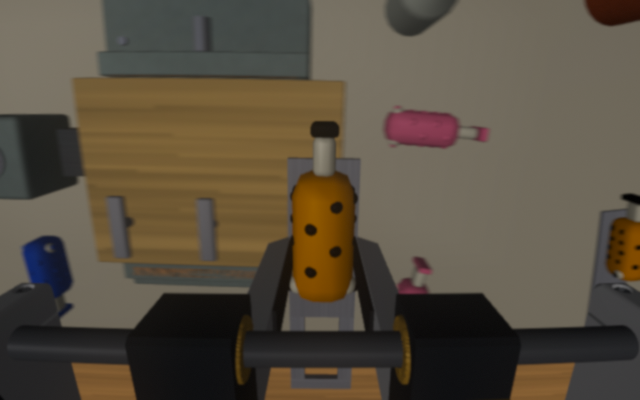

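Wrist view: A is held straight, with the plate level, its eye at (320,330) and its tail at (323,130). I'll go to stud 1 tilted, then check.

Request:
servo_tool(
  motion=[
    [[0.03,0.08,0,0,0,-0.007,1],[0.047,0.16,0,0,-0.035,-0.007,1],[0.047,0.218,0,0,-0.07,-0.007,1],[0.047,0.218,0,0,-0.105,-0.007,1],[0.047,0.218,0,0,-0.139,-0.007,1],[0.047,0.218,0,0,-0.139,-0.007,1],[0.047,0.218,0,0,-0.139,-0.007,1]],
  ],
)

```text
clock: 20.7
eef_pos: [566.9, 6.1, 184.0]
eef_rot: [-3.137, -0.434, -0.024]
wrist_force: [0.4, 0.9, -2.4]
finger_gap: 33.4
finger_force: 54.9
```

```bash
python3 - <<'E'
from fish import *
s=st();e=np.array(s['eef_pos'])
for n in('wrist','side','scene'):
    c=cam(n,'t_'+n);P=world(c)
    for yc in(100,12,-76):
        m=mask(c,P,(450,560,yc-20,yc+20),(66,76),'g')
        if m.sum()>20: print(n,'stud',rects(P,m))
    m=mask(c,P,(430,640,e[1]-35,e[1]+45),(95,235),'g')
    k,l,stt,_=cv2.connectedComponentsWithStats(m.astype(np.uint8))
    for i in np.argsort(-stt[1:,4])[:3]+1:
        p=P[l==i]; print(n,'plate',rects(P,l==i),np.round(p.min(0),1),np.round(p.max(0),1))
E
```

```text
{'clock': 20.7, 'joints': [-0.065, 0.081, 1.839, 0.031, 0.788, 1.512], 'eef_pos': [566.853, 6.145, 184.036], 'eef_rot': [-3.137, -0.434, -0.024], 'wrist_force': [0.444, 0.882, -2.435], 'finger_gap': 33.353, 'finger_force': 54.939}
wrist stud ([532.3, 98.2], [16.2, 14.7], 89.0, 284, 71.1)
wrist stud ([495.9, 11.1], [14.6, 11.1], 88.6, 221, 71.2)
wrist stud ([528.1, -77.5], [15.8, 13.8], 88.6, 273, 71.2)
wrist plate ([583.7, 5.6], [56.6, 62.4], 89.5, 2840, 218.3) [552.3 -22.4 178.8] [614.9  34.2 235. ]
wrist plate ([525.7, 7.5], [44.1, 41.8], 88.8, 1765, 157.1) [504.5 -14.5 149.4] [546.3  29.9 224.8]
wrist plate ([467.4, 9.4], [43.9, 18.2], 87.9, 1121, 131.7) [457.9 -12.5 127. ] [477.3  31.6 138.2]
side stud ([507.9, 99.1], [18.7, 64.3], 86.9, 159, 71.6)
side stud ([505.0, 11.1], [19.0, 63.8], 85.2, 141, 71.8)
side stud ([503.3, -76.7], [17.9, 62.1], 88.2, 109, 71.4)
side plate ([536.9, 7.9], [46.8, 154.7], 88.3, 659, 158.9) [459.2 -14.9 127.8] [614.3  33.2 201.8]
side plate ([611.3, 10.3], [6.9, 36.7], 80.6, 35, 222.1) [593.8   5.4 214.1] [629.7  16.7 233.9]
side plate ([556.5, 29.1], [12.1, 34.2], 71.3, 34, 222.9) [540.6  17.9 201.6] [570.8  37.2 233.6]
scene stud ([514.7, 97.7], [19.4, 51.0], 88.8, 53, 70.9)
scene stud ([506.0, 9.8], [17.7, 69.7], 88.8, 73, 71.6)
scene stud ([503.7, -78.0], [17.4, 62.9], 86.6, 70, 71.3)
scene plate ([545.6, 0.8], [50.5, 176.1], 89.6, 250, 195.4) [457.8 -24.5 127.6] [633.7  26.6 235. ]
scene plate ([553.2, 27.5], [23.4, 14.2], 3.9, 45, 225.8) [541.5  19.8 209.3] [565.   34.5 234.9]
scene plate ([546.7, 11.5], [3.5, 0.0], 90.5, 2, 214.4) [546.7   9.8 213.8] [546.7  13.2 215. ]
```

View pics/t_wrist.png

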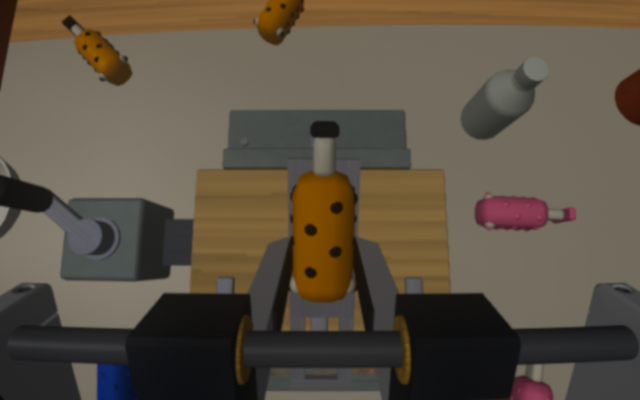

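The tilted plate is over stud 1. The eye is 2.4 mm too far right and its x is right. I'll correct and descend to below head level.

Request:
servo_tool(
  motion=[
    [[0,0.005,0,0,0,0.002,1],[0,0.005,-0.03,0,0,0.002,1],[0,0.005,-0.06,0,0,0.002,1],[0,0.005,-0.085,0,0,0.002,1],[0,0.005,-0.105,0,0,0.002,1],[0,0.005,-0.12,0,0,0.002,1],[0,0.005,-0.133,0,0,0.002,1],[0,0.005,-0.145,0,0,0.002,1],[0,0.005,-0.145,0,0,0.002,1],[0,0.005,-0.145,0,0,0.002,1]],
  ],
)

```text
clock: 21.85
eef_pos: [567.0, 9.5, 111.4]
eef_rot: [-3.136, -0.437, -0.017]
wrist_force: [-0.4, -0.5, -3.3]
finger_gap: 33.4
finger_force: 54.9
```

```bash
python3 - <<'E'
from fish import *
s=st();e=np.array(s['eef_pos'])
im=[]
for n in('wrist','side'):
    c=cam(n);P=world(c)
    m=mask(c,P,(440,560,e[1]-35,e[1]+45),(50,90),'g')
    for lo in range(50,90,3):
        q=m&(P[...,2]>lo)&(P[...,2]<=lo+3)
        if q.sum()>15: print(n,lo,rects(P,q))
    if n=='side': cv2.imwrite('pics/side_z.png',cv2.resize(c['frame'][170:270,230:370,::-1],None,fx=5,fy=5,interpolation=3))
E
```

```text
{'clock': 21.85, 'joints': [-0.06, 0.174, 1.921, 0.041, 0.611, 1.499], 'eef_pos': [566.981, 9.531, 111.389], 'eef_rot': [-3.136, -0.437, -0.017], 'wrist_force': [-0.35, -0.463, -3.315], 'finger_gap': 33.386, 'finger_force': 54.938}
wrist 53 ([464.2, 12.9], [42.8, 11.1], 89.7, 49, 55.6)
wrist 56 ([464.7, 12.5], [43.4, 11.3], 89.3, 542, 57.7)
wrist 59 ([467.8, 12.1], [43.4, 11.2], 87.3, 335, 60.1)
wrist 62 ([473.0, 11.9], [43.4, 7.5], 88.5, 171, 63.2)
wrist 68 ([493.4, 11.5], [15.5, 37.9], 89.0, 162, 70.5)
wrist 71 ([493.7, 11.1], [14.9, 37.7], 89.4, 254, 71.5)
wrist 77 ([509.0, 11.0], [43.6, 7.8], 89.2, 215, 78.7)
wrist 80 ([514.4, 10.9], [11.5, 43.2], 0.4, 394, 81.9)
wrist 83 ([520.2, 10.4], [11.5, 43.5], 0.1, 601, 84.5)
wrist 86 ([525.1, 10.3], [43.1, 10.7], 89.2, 316, 87.0)
wrist 89 ([529.6, 10.6], [43.4, 4.6], 89.2, 43, 89.3)
side 56 ([464.6, 13.2], [45.0, 15.7], 80.2, 26, 57.8)
side 59 ([467.8, 12.2], [44.8, 20.5], 84.4, 42, 60.4)
side 62 ([474.3, 13.0], [43.9, 16.8], 82.8, 24, 63.4)
side 65 ([487.1, 11.2], [44.0, 28.3], 85.3, 30, 66.2)
side 68 ([495.7, 14.7], [40.3, 44.9], 27.9, 59, 69.8)
side 71 ([497.0, 10.4], [37.6, 43.1], 40.6, 80, 72.4)
side 74 ([501.7, 11.9], [45.8, 13.5], 82.8, 29, 75.3)
side 77 ([507.2, 11.5], [46.2, 16.4], 88.4, 25, 78.7)
side 80 ([514.3, 12.7], [43.6, 24.1], 75.5, 32, 82.0)
side 83 ([519.0, 11.1], [43.9, 22.6], 81.5, 37, 84.7)
side 86 ([523.8, 10.9], [43.4, 19.9], 80.6, 49, 87.5)
```

View pics/side_z.png

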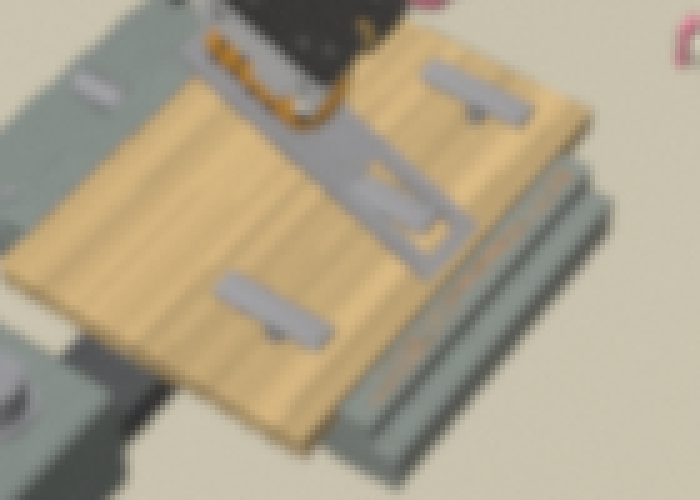

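The side view shows stud 1's head poking up through the eye at (395,195), with the end bar low on the robot's side. y is aligned within 0.5 mm. Push away from the robot.

Request:
servo_tool(
  motion=[
    [[0.01,0,0,0,0,0,1],[0.022,0,0,0,0,0,1],[0.034,-0.001,0,0,0,0,1],[0.046,-0.001,0,0,0,0,1],[0.055,-0.001,0,0,0,0,1],[0.055,-0.001,0,0,0,0,1],[0.055,-0.001,0,0,0,0,1]],
  ],
)

```text
clock: 22.65
eef_pos: [594.2, 9.1, 110.9]
eef_rot: [-3.136, -0.436, -0.017]
wrist_force: [-0.3, 0.5, -3.7]
finger_gap: 33.7
finger_force: 54.9
```

```bash
cat > slices.py <<'E'
from fish import *
s=st();e=np.array(s['eef_pos'])
c=cam('wrist');P=world(c)
m=mask(c,P,(440,560,e[1]-35,e[1]+45),(46,100),'g')
for lo in range(46,100,3):
    q=m&(P[...,2]>lo)&(P[...,2]<=lo+3)
    if q.sum()>15: print(lo,rects(P,q))
E
python3 slices.py
```

```text
{'clock': 22.65, 'joints': [-0.058, 0.232, 1.85, 0.038, 0.624, 1.503], 'eef_pos': [594.228, 9.053, 110.947], 'eef_rot': [-3.136, -0.436, -0.017], 'wrist_force': [-0.344, 0.523, -3.65], 'finger_gap': 33.695, 'finger_force': 54.939}
55 ([492.2, 12.0], [43.3, 10.7], 89.1, 198, 57.0)
58 ([494.5, 12.0], [43.1, 10.7], 89.2, 291, 59.3)
61 ([499.0, 11.5], [43.4, 9.6], 88.4, 189, 62.2)
64 ([503.0, 11.4], [43.1, 2.0], 88.3, 22, 64.6)
67 ([510.8, 11.2], [15.5, 53.1], 89.0, 66, 69.7)
70 ([511.0, 11.2], [15.4, 53.2], 89.0, 864, 71.3)
76 ([536.0, 10.5], [43.5, 7.8], 89.7, 162, 78.0)
79 ([540.0, 10.4], [43.3, 11.8], 89.3, 321, 80.8)
82 ([546.7, 10.3], [42.9, 10.9], 89.1, 618, 83.5)
85 ([552.0, 10.1], [43.7, 10.1], 89.1, 393, 86.1)
88 ([556.1, 10.1], [6.8, 43.4], 0.1, 81, 88.9)
```

Geometry is as planned: the far edge of the eye clears the head by 4 mm. Now level.

Request:
servo_tool(
  motion=[
    [[0.0045,0,-0.012,0,0.018,0,1],[0.009,0,-0.025,0,0.036,0,1],[0.0125,0,-0.038,0,0.054,0,1],[0.016,0,-0.051,0,0.072,0,1],[0.018,0,-0.064,0,0.089,0,1],[0.0196,0,-0.076,0,0.1055,0,1],[0.021,0,-0.09,0,0.122,0,1],[0.022,0,-0.1036,0,0.139,0,1],[0.022,0,-0.1036,0,0.139,0,1],[0.022,0,-0.1036,0,0.139,0,1]],
  ],
)

```text
clock: 23.7
eef_pos: [605.3, 9.0, 59.2]
eef_rot: [3.14, -0.001, -0.016]
wrist_force: [0.2, -0.0, -2.6]
finger_gap: 33.3
finger_force: 54.9
```

```bash
python3 slices.py
```

```text
{'clock': 23.7, 'joints': [-0.045, 0.539, 1.477, -0.002, 1.124, 1.543], 'eef_pos': [605.33, 9.041, 59.227], 'eef_rot': [3.14, -0.001, -0.016], 'wrist_force': [0.173, -0.0, -2.607], 'finger_gap': 33.308, 'finger_force': 54.938}
46 ([518.2, 28.7], [10.5, 47.2], 88.2, 16, 48.3)
49 ([514.0, 11.4], [24.3, 43.7], 88.3, 25, 51.1)
52 ([522.1, 10.9], [44.0, 76.5], 88.6, 1819, 54.3)
55 ([523.1, 10.9], [43.3, 74.7], 88.1, 300, 55.2)
67 ([502.7, 11.0], [15.7, 25.8], 88.4, 26, 69.8)
70 ([503.8, 11.0], [15.7, 27.7], 88.5, 725, 71.2)
```

Request:
servo_tool(
  motion=[
    [[0,0,-0.002,0,0,0,1],[0,0,-0.002,0,0,0,0.42],[0,0,-0.002,0,0,0,0.42],[0,0,-0.002,0,0,0,0.42],[0,0,-0.002,0,0,0,0.42],[0,0,0.06,0,0,0,0.42],[0,0,0.16,0,0,0,0.42],[0,0,0.26,0,0,0,0.42],[0,0,0.36,0,0,0,0.42],[-0.01,-0.1,0.4,0,0,0,0.42]],
  ],
)

```text
clock: 24.75
eef_pos: [602.0, -34.3, 263.6]
eef_rot: [3.14, -0.008, -0.011]
wrist_force: [0.1, -0.8, 0.1]
finger_gap: 54.4
finger_force: 0.0
```

Request:
servo_tool(
  motion=[
    [[-0.05,-0.09,0,0,0,0,0.35],[-0.1,-0.18,0,0,0,0.01,0.35],[-0.15,-0.27,0,0,0,0.02,0.3],[-0.2,-0.36,0,0,0,0.037,0.3],[-0.25,-0.45,0,0,0,0.037,0.3],[-0.28,-0.54,0,0,0,0.037,0.3],[-0.28,-0.63,0,0,0,0.037,0.3],[-0.28,-0.72,0,0,0,0.037,0.3],[-0.28,-0.8,0,0,0,0.037,0.3],[-0.28,-0.8,-0.05,0,0,0.037,0.3]],
  ],
)

```text
clock: 25.75
eef_pos: [460.3, -442.0, 234.5]
eef_rot: [3.135, -0.003, 0.097]
wrist_force: [0.3, 1.1, -0.4]
finger_gap: 65.4
finger_force: 0.0
```

```bash
python3 - <<'E'
from fish import *
st()
for n in('wrist','scene'):
    c=cam(n);P=world(c)
    m=mask(c,P,(350,620,-540,-300),(38,60),'o'); print(n,rects(P,m) if m.sum()>5 else 0)
c=cam('side');P=world(c)
m=mask(c,P,(440,660,-30,50),(50,60),'g'); print('plate1',rects(P,m))
m=mask(c,P,(560,680,-30,50),(85,105),'o'); print('fish1',rects(P,m))
E
```

```text
{'clock': 25.75, 'joints': [-0.822, 0.468, 1.167, -0.002, 1.5, 0.652], 'eef_pos': [460.292, -442.006, 234.511], 'eef_rot': [3.135, -0.003, 0.097], 'wrist_force': [0.288, 1.145, -0.393], 'finger_gap': 65.36, 'finger_force': 0.0}
wrist ([468.1, -458.7], [68.2, 29.6], 6.6, 1444, 44.0)
scene ([471.0, -460.7], [69.5, 30.1], 5.9, 143, 42.9)
plate1 ([569.4, 11.6], [47.5, 170.7], 89.3, 437, 53.8)
fish1 ([609.8, 11.1], [69.0, 30.5], 0.2, 231, 92.2)
```

Plate A lies flat on stud 1. Fish B is next, at (468,-459) with yaw 6.3°.

Request:
servo_tool(
  motion=[
    [[0,-0.03,-0.08,0,0,0.004,0.3],[0,-0.034,-0.16,0,0,0.004,0.3],[0,-0.034,-0.2,0,0,0.004,0.3],[0,-0.034,-0.2,0,0,0.004,0.3],[0,-0.034,-0.2,0,0,0.004,0.3]],
  ],
)

```text
clock: 26.4
eef_pos: [461.5, -454.1, 135.1]
eef_rot: [3.138, -0.001, 0.114]
wrist_force: [0.3, -0.2, 1.0]
finger_gap: 65.8
finger_force: 0.0
```

```bash
python3 - <<'E'
from fish import *
st()
c=cam('wrist');P=world(c)
m=mask(c,P,(350,620,-540,-380),(38,60),'o'); print(rects(P,m) if m.sum()>5 else 0)
E
```

```text
{'clock': 26.4, 'joints': [-0.833, 0.551, 1.272, -0.001, 1.314, 0.624], 'eef_pos': [461.494, -454.125, 135.087], 'eef_rot': [3.138, -0.001, 0.114], 'wrist_force': [0.271, -0.24, 0.968], 'finger_gap': 65.755, 'finger_force': 0.0}
([467.5, -459.3], [69.1, 30.4], 6.1, 2438, 43.9)
```

Request:
servo_tool(
  motion=[
    [[-0.004,-0.012,0,0.001,0,0,0.3],[-0.004,-0.012,-0.1,0.001,0,-0.002,0.3],[-0.004,-0.012,-0.2,0.001,0,-0.002,0.3],[-0.004,-0.012,-0.25,0.001,0,-0.002,0.3],[-0.004,-0.012,-0.25,0.001,0,-0.002,0.3],[-0.004,-0.012,-0.25,0.001,0,-0.002,1],[-0.004,-0.012,-0.25,0.001,0,-0.002,1],[-0.004,-0.012,-0.25,0.001,0,-0.002,1],[-0.004,-0.012,-0.25,0.001,0,-0.002,1],[-0.004,-0.012,-0.25,0.001,0,-0.002,1]],
  ],
  newtons=55,
)

```text
clock: 27.45
eef_pos: [459.0, -460.4, 8.9]
eef_rot: [-3.141, -0.001, 0.107]
wrist_force: [-1.4, 2.3, 6.1]
finger_gap: 33.4
finger_force: 55.0
```

Request:
servo_tool(
  motion=[
    [[0,0,0,0,0,0,1],[0,0,0,0,0,0,1],[0,0,0.05,0,0,0,1],[0,0,0.15,0,0,0,1],[0,0,0.25,0,0,0,1],[0.03,0.05,0.35,0,0,-0.02,1],[0.08,0.14,0.35,0,0,-0.043,1],[0.13,0.22,0.35,0,0,-0.043,1],[0.17,0.3,0.35,0,0,-0.043,1],[0.17,0.32,0.35,0,0,-0.043,1]],
  ],
)

```text
clock: 28.45
eef_pos: [545.5, -295.8, 182.5]
eef_rot: [-3.139, -0.0, -0.024]
wrist_force: [-0.5, -0.5, -4.3]
finger_gap: 33.3
finger_force: 55.0
```

```bash
cat > held.py <<'E'
from fish import *
s=st();e=np.array(s['eef_pos'])
for n in('wrist','side','scene'):
    c=cam(n);P=world(c)
    for yc in(-77,):
        m=mask(c,P,(450,560,yc-20,yc+20),(66,76),'g')
        if m.sum()>20: print(n,'stud',rects(P,m))
    m=mask(c,P,(e[0]-150,e[0]+70,e[1]-35,e[1]+35),(e[2]-75,e[2]+5),'g')
    k,l,stt,_=cv2.connectedComponentsWithStats(m.astype(np.uint8))
    for i in np.argsort(-stt[1:,4])[:2]+1: 
        p=P[l==i]; print(n,'plate',rects(P,l==i),np.round(p.min(0),1),np.round(p.max(0),1))
E
python3 held.py
```

```text
{'clock': 28.45, 'joints': [-0.557, 0.458, 1.299, 0.002, 1.386, 1.038], 'eef_pos': [545.54, -295.813, 182.46], 'eef_rot': [-3.139, -0.0, -0.024], 'wrist_force': [-0.479, -0.506, -4.327], 'finger_gap': 33.27, 'finger_force': 54.98}
wrist stud ([504.0, -77.6], [17.2, 63.8], 87.4, 992, 70.9)
wrist plate ([490.2, -294.3], [44.3, 33.1], 88.7, 1671, 178.8) [ 473.4 -316.7  173.5] [ 507.3 -272.1  180.8]
wrist plate ([434.9, -292.9], [43.4, 19.9], 88.6, 1017, 178.8) [ 425.  -314.8  173.7] [ 445.3 -271.   180.3]
side stud ([503.5, -75.8], [63.3, 17.7], 0.4, 125, 71.5)
side plate ([510.2, -295.3], [49.3, 171.0], 88.3, 432, 178.9) [ 425.4 -319.8  172.3] [ 595.8 -268.3  183.8]
side plate ([611.0, -297.1], [1.8, 7.0], 8.6, 3, 187.3) [ 610.  -300.4  185.2] [ 612.4 -293.5  187.4]
scene stud ([503.8, -78.4], [17.3, 62.9], 85.8, 76, 71.2)
scene plate ([509.0, -311.0], [19.4, 173.8], 89.5, 137, 179.1) [ 422.2 -321.3  173.4] [ 596.  -301.9  183.4]
scene plate ([453.0, -278.0], [50.8, 12.5], 3.1, 46, 178.9) [ 427.4 -285.3  175.5] [ 478.5 -272.4  185.8]
```

Request:
servo_tool(
  motion=[
    [[0.01,0.09,0,0,0,0,1],[0.02,0.18,0,0,0,0,1],[0.03,0.27,0,0,-0.035,0,1],[0.039,0.35,0,0,-0.07,0,1],[0.039,0.41,0,0,-0.105,0,1],[0.039,0.433,0,0,-0.139,0,1],[0.039,0.433,0,0,-0.139,0,1],[0.039,0.433,0,0,-0.139,0,1],[0.039,0.433,0,0,-0.139,0,1]],
  ],
)

```text
clock: 29.5
eef_pos: [563.7, -85.2, 183.2]
eef_rot: [-3.128, -0.436, -0.032]
wrist_force: [1.3, -0.6, -4.9]
finger_gap: 33.2
finger_force: 55.0
```

```bash
python3 held.py
```

```text
{'clock': 29.5, 'joints': [-0.274, 0.092, 1.829, 0.159, 0.805, 1.24], 'eef_pos': [563.714, -85.177, 183.221], 'eef_rot': [-3.128, -0.436, -0.032], 'wrist_force': [1.255, -0.635, -4.891], 'finger_gap': 33.244, 'finger_force': 54.981}
wrist stud ([493.7, -76.7], [15.5, 12.0], 88.2, 238, 71.1)
wrist plate ([516.1, -83.5], [43.8, 28.4], 88.2, 1634, 157.3) [ 501.4 -105.8  148.5] [530.8 -61.3 165.5]
wrist plate ([464.9, -81.7], [44.0, 18.7], 89.0, 1127, 132.2) [ 455.2 -103.6  127.7] [474.7 -59.6 138.8]
side stud ([503.4, -76.0], [19.1, 64.6], 89.0, 127, 71.4)
side plate ([524.1, -83.8], [49.1, 133.5], 86.9, 526, 157.3) [ 456.5 -106.7  127.2] [591.8 -57.4 188. ]
scene stud ([503.9, -78.9], [15.4, 64.0], 89.1, 78, 71.4)
scene plate ([520.4, -92.1], [29.7, 132.3], 87.5, 92, 157.9) [ 454.3 -109.1  128.3] [586.  -74.6 187.5]
```

Request:
servo_tool(
  motion=[
    [[0.003,0.0136,0,0,0,0.004,1],[0.003,0.0136,-0.02,0,0,0.004,1],[0.003,0.0136,-0.05,0,0,0.004,1],[0.003,0.0136,-0.06,0,0,0.004,1],[0.003,0.0136,-0.06,0,0,0.004,1],[0.003,0.0136,-0.06,0,0,0.004,1]],
  ],
)

```text
clock: 30.25
eef_pos: [564.9, -76.9, 153.1]
eef_rot: [-3.127, -0.437, -0.019]
wrist_force: [0.2, 0.6, -4.1]
finger_gap: 33.4
finger_force: 55.0
```

```bash
python3 held.py | grep -v scene
```

```text
{'clock': 30.25, 'joints': [-0.259, 0.127, 1.866, 0.172, 0.733, 1.223], 'eef_pos': [564.908, -76.948, 153.147], 'eef_rot': [-3.127, -0.437, -0.019], 'wrist_force': [0.182, 0.595, -4.078], 'finger_gap': 33.4, 'finger_force': 54.981}
wrist stud ([499.7, -77.0], [15.9, 10.9], 89.9, 267, 71.1)
wrist plate ([517.0, -75.8], [43.8, 28.8], 89.3, 1636, 127.1) [502.5 -97.7 116.2] [531.6 -53.8 134.8]
wrist plate ([466.1, -74.8], [43.9, 18.1], 89.7, 1136, 102.0) [457.  -96.8  97.4] [475.3 -52.8 109.2]
side stud ([504.0, -75.7], [17.1, 63.5], 86.8, 105, 71.3)
side plate ([524.4, -76.0], [47.6, 132.1], 89.1, 509, 127.3) [458.4 -99.3  96.9] [590.7 -51.2 158.1]
```

Request:
servo_tool(
  motion=[
    [[0,-0.003,0,-0.0042,0,-0.002,1],[0,-0.003,-0.015,-0.0042,0,-0.002,1],[0,-0.003,-0.03,-0.0042,0,-0.002,1],[0,-0.003,-0.045,-0.0042,0,-0.002,1],[0,-0.003,-0.06,-0.0042,0,-0.002,1],[0,-0.003,-0.075,-0.0042,0,-0.002,1],[0,-0.003,-0.0865,-0.0042,0,-0.002,1],[0,-0.003,-0.0865,-0.0042,0,-0.002,1],[0,-0.003,-0.0865,-0.0042,0,-0.002,1]],
  ],
)

```text
clock: 31.3
eef_pos: [564.8, -78.4, 109.6]
eef_rot: [3.141, -0.437, -0.019]
wrist_force: [0.0, 0.1, -3.7]
finger_gap: 33.1
finger_force: 55.0
```

```bash
python3 slices.py
```

```text
{'clock': 31.3, 'joints': [-0.253, 0.185, 1.912, 0.169, 0.624, 1.22], 'eef_pos': [564.811, -78.442, 109.649], 'eef_rot': [3.141, -0.437, -0.019], 'wrist_force': [0.038, 0.136, -3.704], 'finger_gap': 33.107, 'finger_force': 54.981}
46 ([464.8, -77.2], [43.9, 77.8], 43.3, 83, 46.4)
55 ([463.5, -76.1], [43.3, 12.7], 88.9, 426, 56.9)
58 ([466.7, -76.2], [42.9, 13.2], 88.7, 448, 59.1)
61 ([469.6, -76.6], [43.2, 10.0], 89.4, 187, 62.3)
64 ([473.4, -76.6], [42.8, 3.7], 87.9, 22, 64.3)
67 ([491.0, -76.4], [15.4, 38.5], 88.8, 37, 69.7)
70 ([491.8, -76.7], [14.9, 39.1], 89.1, 416, 71.2)
76 ([506.3, -77.0], [43.3, 6.5], 88.9, 161, 78.0)
79 ([510.5, -77.3], [11.7, 43.7], 0.3, 346, 80.7)
82 ([517.4, -77.5], [12.1, 43.5], 1.4, 599, 83.6)
85 ([522.7, -77.6], [42.9, 11.4], 88.9, 424, 86.2)
88 ([527.8, -77.4], [43.2, 6.7], 88.8, 103, 88.7)
```

Request:
servo_tool(
  motion=[
    [[0.01,0,0,0,0,0,1],[0.022,0,0,0,0,0,1],[0.034,-0.001,0,0,0,0,1],[0.046,-0.001,0,0,0,0,1],[0.055,-0.001,0,0,0,0,1],[0.055,-0.001,0,0,0,0,1],[0.055,-0.001,0,0,0,0,1]],
  ],
)

```text
clock: 32.05
eef_pos: [592.1, -78.9, 109.4]
eef_rot: [3.141, -0.437, -0.019]
wrist_force: [0.3, -0.1, -4.7]
finger_gap: 33.5
finger_force: 55.0
```

```bash
python3 slices.py
```

```text
{'clock': 32.05, 'joints': [-0.24, 0.243, 1.841, 0.156, 0.636, 1.244], 'eef_pos': [592.117, -78.859, 109.396], 'eef_rot': [3.141, -0.437, -0.019], 'wrist_force': [0.331, -0.14, -4.748], 'finger_gap': 33.456, 'finger_force': 54.981}
55 ([490.9, -76.6], [43.1, 11.1], 89.0, 212, 57.0)
58 ([493.0, -76.6], [42.9, 10.6], 88.9, 280, 59.3)
61 ([498.0, -77.0], [43.1, 8.0], 88.5, 176, 62.2)
67 ([509.1, -77.0], [16.1, 52.9], 88.7, 84, 69.6)
70 ([509.3, -77.0], [15.9, 52.8], 88.8, 855, 71.3)
76 ([534.0, -77.7], [43.9, 7.1], 89.0, 194, 78.0)
79 ([538.6, -77.7], [11.5, 43.8], 1.2, 354, 80.8)
82 ([545.8, -77.9], [43.3, 11.5], 89.1, 600, 83.6)
85 ([550.9, -78.0], [12.1, 43.1], 0.8, 401, 86.2)
88 ([554.9, -77.8], [43.2, 7.2], 88.9, 85, 88.6)
```

Request:
servo_tool(
  motion=[
    [[0.0045,0,-0.012,0,0.018,0,1],[0.009,0,-0.025,0,0.036,0,1],[0.0125,0,-0.038,0,0.054,0,1],[0.016,0,-0.051,0,0.072,0,1],[0.018,0,-0.064,0,0.089,0,1],[0.0196,0,-0.076,0,0.1055,0,1],[0.021,0,-0.09,0,0.122,0,1],[0.022,0,-0.103,0,0.139,0,1],[0.022,0,-0.103,0,0.139,0,1],[0.022,0,-0.103,0,0.139,0,1]],
  ],
)

```text
clock: 33.1
eef_pos: [603.3, -78.8, 58.0]
eef_rot: [3.134, -0.002, -0.017]
wrist_force: [-0.5, -0.3, -4.1]
finger_gap: 33.3
finger_force: 55.0
```

```bash
python3 slices.py
```

```text
{'clock': 33.1, 'joints': [-0.186, 0.546, 1.47, -0.008, 1.122, 1.405], 'eef_pos': [603.273, -78.845, 57.97], 'eef_rot': [3.134, -0.002, -0.017], 'wrist_force': [-0.497, -0.317, -4.087], 'finger_gap': 33.344, 'finger_force': 54.98}
49 ([506.8, -85.4], [20.6, 46.5], 56.9, 29, 51.2)
52 ([522.0, -77.3], [43.9, 76.9], 88.5, 2015, 54.1)
55 ([521.6, -77.9], [73.4, 43.2], 0.1, 153, 55.2)
67 ([502.5, -76.7], [15.6, 25.1], 88.4, 23, 69.7)
70 ([503.2, -76.8], [15.6, 27.5], 88.4, 717, 71.2)
```

Request:
servo_tool(
  motion=[
    [[0,0,-0.002,0,0,0,1],[0,0,-0.002,0,0,0,0.42],[0,0,-0.002,0,0,0,0.42],[0,0,-0.002,0,0,0,0.42],[0,0,-0.002,0,0,0,0.42],[0,0,0.06,0,0,0,0.42],[0,0,0.16,0,0,0,0.42],[0,0,0.26,0,0,0,0.42],[0,0,0.36,0,0,0,0.42],[-0.05,0,0.4,0,0,0,0.42]],
  ],
)

```text
clock: 34.15
eef_pos: [579.9, -79.0, 262.9]
eef_rot: [3.132, -0.007, -0.017]
wrist_force: [-0.5, 0.2, -0.1]
finger_gap: 54.4
finger_force: 0.0
```

Request:
servo_tool(
  motion=[
    [[-0.08,-0.06,0,0,0,0,0.4],[-0.16,-0.12,0,0,0,0,0.4],[-0.24,-0.2,0,0,0,0,0.4],[-0.28,-0.3,0,0,0,0,0.4],[-0.28,-0.38,0,0,0,0,0.4],[-0.28,-0.38,0,0,0,0,0.4],[-0.28,-0.38,0,0,0,0,0.4]],
  ],
)

```text
clock: 34.85
eef_pos: [437.9, -269.5, 258.0]
eef_rot: [3.134, -0.0, -0.019]
wrist_force: [0.5, -1.0, -0.5]
finger_gap: 56.1
finger_force: 0.0
```

```bash
python3 - <<'E'
from fish import *
st()
for n in('scene','side'):
    c=cam(n,'f_'+n);P=world(c)
    for yc in(11,-77):
        m=mask(c,P,(440,660,yc-32,yc+32),(50.5,60),'g'); print(n,'plate',rects(P,m))
        m=mask(c,P,(440,560,yc-25,yc+25),(66,76),'g'); print('  stud',rects(P,m))
        m=mask(c,P,(560,680,yc-30,yc+30),(85,105),'o'); print('  fish',rects(P,m))
    m=mask(c,P,(440,680,-150,160),(43,50.5),''); print('pallet',rects(P,m))
a=cv2.imread('pics/f_scene.png')[130:330,130:510]; cv2.imwrite('pics/f.png',cv2.resize(a,None,fx=2,fy=2))
E
```

```text
{'clock': 34.85, 'joints': [-0.619, 0.167, 1.504, -0.006, 1.466, 0.971], 'eef_pos': [437.935, -269.455, 257.999], 'eef_rot': [3.134, -0.0, -0.019], 'wrist_force': [0.476, -0.966, -0.499], 'finger_gap': 56.149, 'finger_force': 0.0}
scene plate ([562.5, 10.3], [194.8, 56.1], 0.5, 210, 53.6)
  stud ([505.5, 9.8], [17.2, 64.2], 86.9, 72, 71.2)
  fish ([616.1, 4.7], [31.1, 66.8], 86.2, 142, 91.6)
scene plate ([557.2, -79.0], [47.6, 191.9], 88.5, 205, 53.8)
  stud ([502.2, -78.2], [17.9, 67.8], 89.7, 79, 71.3)
  fish ([614.8, -83.0], [30.9, 63.8], 84.0, 156, 91.7)
pallet ([559.2, 8.6], [262.8, 240.4], 89.0, 2184, 47.6)
side plate ([568.1, 10.2], [48.7, 169.1], 87.0, 413, 53.8)
  stud ([505.5, 11.4], [18.5, 64.7], 86.6, 142, 71.4)
  fish ([608.3, 10.7], [30.1, 68.5], 87.8, 228, 92.2)
side plate ([567.1, -77.7], [49.9, 170.6], 89.3, 381, 53.7)
  stud ([503.4, -76.2], [18.4, 63.4], 89.8, 127, 71.5)
  fish ([608.3, -75.0], [27.0, 69.1], 87.2, 191, 92.5)
pallet ([559.7, 9.5], [264.7, 240.3], 89.7, 4057, 48.3)
```

View pics/f.png

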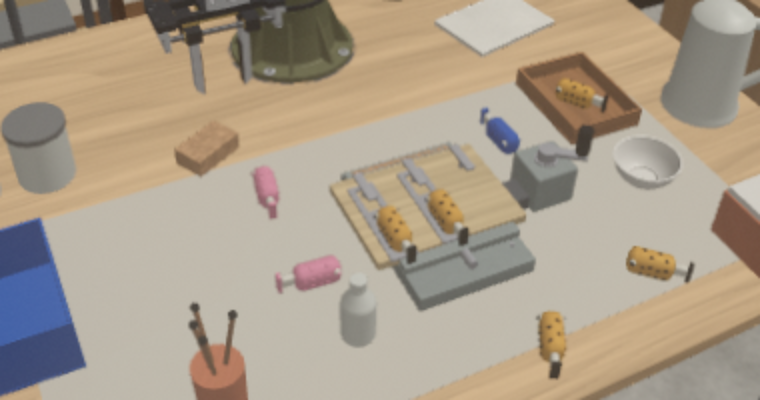

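Both plates lie flat on studs 0 and 1, and the bare fish is in the tray. But the crank handle isn't where I left it, so I'll measure the crank and jaw.

```bash
python3 - <<'E'
from fish import *
A=np.array([578.1,218.4])
for n in('scene','side'):
    c=cam(n);P=world(c)
    x,y,z=[P[...,i] for i in range(3)]
    m=(abs(x-578)<90)&(abs(y-218)<90)&(z>146)&(z<158); r=rects(P,m); d=np.array(r[0])-A; print(n,'handle',r,'ang',np.arctan2(d[1],d[0]),np.hypot(*d))
    m=mask(c,P,(600,760,-100,130),(41,47),'g'); print('jaw',rects(P,m),np.percentile(x[m],[1,99]))
    print(z[(x>646)&(x<652)&(abs(y)<90)].min() if n=='side' else '')
E
cp pics/f_side.png pics/x.png; python3 -c "
import cv2;a=cv2.imread('pics/f_side.png')[140:300,190:370];cv2.imwrite('pics/fs.png',cv2.resize(a,None,fx=3.7,fy=3.7,interpolation=2))"
```

```text
scene handle ([616.0, 258.2], [19.6, 22.6], 54.4, 27, 149.4) ang 0.8098463156997119 54.95862079783296
jaw ([658.3, 11.8], [191.3, 90.0], 68.5, 314, 44.5) [625.98050311 700.80942608]

side handle ([610.6, 262.2], [22.0, 23.0], 51.2, 91, 151.7) ang 0.9324290196171218 54.54071873380473
jaw ([660.3, 14.3], [192.4, 78.6], 72.8, 253, 45.3) [650.42868979 698.62240208]
45.02866444854919
```

View pics/fs.png

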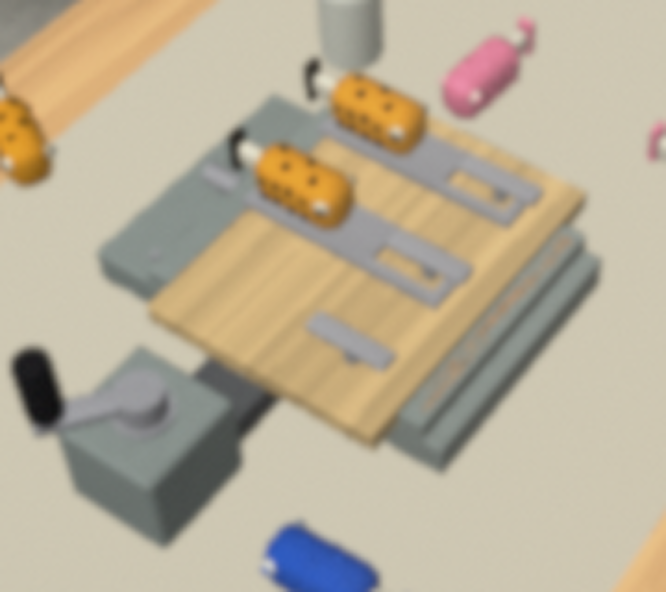

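The crank sprang back about 2 rad when I let go under load, so the jaw has eased off by 2-4 mm. I'll re-clamp to a moderate torque, then ease the handle off gently before releasing.

Request:
servo_tool(
  motion=[
    [[0.02,0.09,0,0,0,0,0.3],[0.04,0.18,0,0,0,0,0.3],[0.06,0.27,0,0,0,0,0.3],[0.08,0.36,0,0,0,0,0.3],[0.11,0.45,0,0,0,0,0.3],[0.15,0.54,0,0,0,0,0.3],[0.19,0.63,0,0,0,0,0.3],[0.23,0.72,0,0,0,0,0.3],[0.27,0.8,0,0,0,0,0.3],[0.3,0.88,0,0,0,0,0.3]],
  ],
)

```text
clock: 36.05
eef_pos: [588.3, 174.2, 258.1]
eef_rot: [3.133, -0.001, -0.015]
wrist_force: [0.6, -0.3, 0.5]
finger_gap: 66.0
finger_force: 0.0
```

Request:
servo_tool(
  motion=[
    [[0.02,0.08,0,0,0,0,0.3],[0.02,0.08,0,0,0,0,0.3],[0.02,0.08,-0.03,0,0,0,0.3],[0.02,0.08,-0.03,0,0,0,0.3]],
  ],
)

```text
clock: 36.45
eef_pos: [597.2, 211.7, 241.3]
eef_rot: [3.132, 0.002, -0.016]
wrist_force: [-0.3, -0.4, -0.1]
finger_gap: 65.7
finger_force: 0.0
```

```bash
python3 - <<'E'
from fish import *
st(); A=np.array([578.1,218.4])
c=cam('wrist');P=world(c);x,y,z=[P[...,i] for i in range(3)]
m=(abs(x-590)<90)&(abs(y-230)<90)&(z>147)&(z<156); r=rects(P,m); d=np.array(r[0])-A; print('handle',r,'ang',np.arctan2(d[1],d[0]),np.hypot(*d))
E
```

```text
{'clock': 36.45, 'joints': [0.287, 0.462, 1.159, -0.008, 1.525, 1.873], 'eef_pos': [597.158, 211.651, 241.335], 'eef_rot': [3.132, 0.002, -0.016], 'wrist_force': [-0.304, -0.415, -0.127], 'finger_gap': 65.686, 'finger_force': 0.0}
handle ([611.3, 261.8], [22.9, 22.8], 32.0, 578, 151.1) ang 0.9177786678182469 54.64247432172152
```

Request:
servo_tool(
  motion=[
    [[0.014,0.05,-0.02,0,0,0,0.3],[0.028,0.1,-0.06,0,0,0,0.3],[0.028,0.1,-0.06,0,0,0,0.3],[0.028,0.1,-0.06,0,0,0,0.3],[0.028,0.1,-0.06,0,0,0,0.3]],
  ],
)

```text
clock: 37.0
eef_pos: [612.4, 260.4, 214.6]
eef_rot: [3.134, -0.002, -0.017]
wrist_force: [0.8, -0.3, 0.6]
finger_gap: 66.0
finger_force: 0.0
```

Request:
servo_tool(
  motion=[
    [[-0.002,0.003,-0.08,0,0,0,0.3],[-0.002,0.003,-0.16,0,0,0,0.3],[-0.002,0.003,-0.209,0,0,0,0.3],[-0.002,0.003,-0.209,0,0,0,1],[-0.002,0.003,-0.209,0,0,0,1],[-0.002,0.003,-0.209,0,0,0,1],[-0.002,0.003,-0.209,0,0,0,1],[-0.002,0.003,-0.209,0,0,0,1],[-0.002,0.003,-0.209,0,0,0,1],[-0.002,0.003,-0.209,0,0,0,1]],
  ],
  newtons=30,
)

```text
clock: 38.0
eef_pos: [611.3, 262.5, 109.3]
eef_rot: [3.133, -0.001, -0.017]
wrist_force: [-1.8, -2.1, 6.1]
finger_gap: 23.4
finger_force: 30.0
```

```bash
sed -i 's/^th0=/th0=/; s/R=54.9/R=54.7/' crank.py; cat >> crank.py <<'E'
f=np.array(s['wrist_force'][:2]); print('tang resist',-(f@[np.sin(th0),-np.cos(th0)]),'radial',f@[np.cos(th0),np.sin(th0)])
E
python3 crank.py 0.15 10
```

```text
{'clock': 38.0, 'joints': [0.354, 0.618, 1.23, -0.008, 1.296, 1.944], 'eef_pos': [611.33, 262.465, 109.323], 'eef_rot': [3.133, -0.001, -0.017], 'wrist_force': [-1.829, -2.099, 6.068], 'finger_gap': 23.362, 'finger_force': 30.009}
angle 0.9246649018916985 rad 55.189934311250155
[[0.012, -0.012, 0, 0, 0, 0, 1], [0.022, -0.024, 0, 0, 0, 0, 1], [0.031, -0.038, 0, 0, 0, 0, 1], [0.037, -0.053, 0, 0, 0, 0, 1], [0.041, -0.069, 0, 0, 0, 0, 1], [0.043, -0.085, 0, 0, 0, 0, 1], [0.042, -0.102, 0, 0, 0, 0, 1], [0.039, -0.118, 0, 0, 0, 0, 1], [0.033, -0.133, 0, 0, 0, 0, 1], [0.025, -0.148, 0, 0, 0, 0, 1]]
tang resist 0.19627714513775144 radial -2.7775772491459128
```

Request:
servo_tool(
  motion=[
    [[0.012,-0.012,0,0,0,0,1],[0.022,-0.024,0,0,0,0,1],[0.031,-0.038,0,0,0,0,1],[0.037,-0.053,0,0,0,0,1],[0.041,-0.069,0,0,0,0,1],[0.043,-0.085,0,0,0,0,1],[0.042,-0.102,0,0,0,0,1],[0.039,-0.118,0,0,0,0,1],[0.033,-0.133,0,0,0,0,1],[0.033,-0.133,0,0,0,0,1]],
  ],
)

```text
clock: 39.0
eef_pos: [628.5, 197.1, 109.5]
eef_rot: [3.137, -0.004, -0.017]
wrist_force: [4.2, 8.5, 1.9]
finger_gap: 22.9
finger_force: 30.0
```

```bash
python3 crank.py 0.1 6; echo; python3 crank.py -0.05 3|tail -2
```

```text
{'clock': 39.0, 'joints': [0.251, 0.6, 1.258, -0.006, 1.282, 1.84], 'eef_pos': [628.515, 197.085, 109.527], 'eef_rot': [3.137, -0.004, -0.017], 'wrist_force': [4.25, 8.48, 1.854], 'finger_gap': 22.867, 'finger_force': 30.038}
angle -0.39999816837369556 rad 54.73614128230564
[[-0.005, -0.01, 0, 0, 0, 0, 1], [-0.011, -0.019, 0, 0, 0, 0, 1], [-0.017, -0.028, 0, 0, 0, 0, 1], [-0.025, -0.036, 0, 0, 0, 0, 1], [-0.033, -0.043, 0, 0, 0, 0, 1], [-0.042, -0.049, 0, 0, 0, 0, 1]]
tang resist 9.465743427901197 radial 0.6120869066368437

[[0.002, 0.005, 0, 0, 0, 0, 1], [0.004, 0.01, 0, 0, 0, 0, 1], [0.005, 0.016, 0, 0, 0, 0, 1]]
tang resist 9.465743427901197 radial 0.6120869066368437
```

Request:
servo_tool(
  motion=[
    [[0.002,0.005,0,0,0,0,1],[0.004,0.01,0,0,0,0,1],[0.005,0.016,0,0,0,0,1],[0.005,0.016,0,0,0,0,1],[0.005,0.016,0,0,0,0,1]],
  ],
)

```text
clock: 39.5
eef_pos: [631.2, 205.4, 109.5]
eef_rot: [3.136, -0.004, -0.016]
wrist_force: [5.0, 5.8, 2.1]
finger_gap: 23.0
finger_force: 30.0
```

```bash
python3 crank.py -0.03 4; echo; python3 crank.py 0.05 3|tail -2
```

```text
{'clock': 39.5, 'joints': [0.262, 0.611, 1.239, -0.007, 1.289, 1.852], 'eef_pos': [631.216, 205.359, 109.507], 'eef_rot': [3.136, -0.004, -0.016], 'wrist_force': [5.004, 5.841, 2.122], 'finger_gap': 23.013, 'finger_force': 30.031}
angle -0.2407603159969011 rad 54.69395202439527
[[0.001, 0.003, 0, 0, 0, 0, 1], [0.001, 0.006, 0, 0, 0, 0, 1], [0.002, 0.01, 0, 0, 0, 0, 1], [0.002, 0.013, 0, 0, 0, 0, 1]]
tang resist 6.865903051187769 radial 3.466367994689706

[[-0.001, -0.005, 0, 0, 0, 0, 1], [-0.003, -0.01, 0, 0, 0, 0, 1], [-0.005, -0.016, 0, 0, 0, 0, 1]]
tang resist 6.865903051187769 radial 3.466367994689706
```

Request:
servo_tool(
  motion=[
    [[0.001,0.003,0,0,0,0,1],[0.001,0.006,0,0,0,0,1],[0.002,0.01,0,0,0,0,1],[0.002,0.01,0,0,0,0,1],[0.002,0.01,0,0,0,0,1],[0.002,0.01,0,0,0,0,1]],
  ],
)

```text
clock: 40.1
eef_pos: [632.0, 209.5, 109.4]
eef_rot: [3.134, -0.003, -0.017]
wrist_force: [3.9, 3.8, 6.3]
finger_gap: 23.3
finger_force: 30.0
```

```bash
python3 crank.py -0.03 4; for i in 1 2 3; do python3 - <<'E'
from h import *
manip.camera('wrist'); s=manip.read_state(); print(s['wrist_force'])
E
done
```

```text
{'clock': 40.1, 'joints': [0.269, 0.617, 1.231, -0.008, 1.293, 1.858], 'eef_pos': [632.042, 209.489, 109.446], 'eef_rot': [3.134, -0.003, -0.017], 'wrist_force': [3.929, 3.782, 6.35], 'finger_gap': 23.291, 'finger_force': 30.025}
angle -0.16372060944052166 rad 54.672678452426936
[[0.001, 0.003, 0, 0, 0, 0, 1], [0.001, 0.006, 0, 0, 0, 0, 1], [0.001, 0.01, 0, 0, 0, 0, 1], [0.001, 0.013, 0, 0, 0, 0, 1]]
tang resist 4.371725778243717 radial 3.2598387796455515
[4.42111099 2.15632023 6.25079166]
[4.94946736 2.70626224 6.04813025]
[4.11616813 2.30172902 4.59312822]
```

Request:
servo_tool(
  motion=[
    [[0,0.002,0,0,0,0,1],[0.001,0.004,0,0,0,0,1],[0.001,0.006,0,0,0,0,1],[0.001,0.006,0,0,0,0,1],[0.001,0.006,0,0,0,0,1]],
  ],
)

```text
clock: 40.75
eef_pos: [632.5, 212.1, 109.4]
eef_rot: [3.134, -0.003, -0.017]
wrist_force: [2.9, 0.5, 6.4]
finger_gap: 23.2
finger_force: 30.0
```

```bash
python3 crank.py -0.03 2; for i in 1 2 3; do python3 - <<'E'
from h import *
manip.camera('wrist'); s=manip.read_state(); print(np.round(s['wrist_force'],1))
E
done
```

```text
{'clock': 40.75, 'joints': [0.272, 0.62, 1.226, -0.009, 1.295, 1.863], 'eef_pos': [632.457, 212.063, 109.402], 'eef_rot': [3.134, -0.003, -0.017], 'wrist_force': [2.86, 0.547, 6.445], 'finger_gap': 23.182, 'finger_force': 30.02}
angle -0.11605880878104964 rad 54.725498021799375
[[0.0, 0.003, 0, 0, 0, 0, 1], [0.001, 0.007, 0, 0, 0, 0, 1]]
tang resist 0.8742448604483609 radial 2.7778718564814757
[ 3.8 -0.6  6.1]
[ 4.1 -0.4  6.2]
[3.4 0.4 6. ]
```

Request:
servo_tool(
  motion=[
    [[0,0,0,0,0,0,0.7],[0,0,0,0,0,0,0.4],[0,0,0,0,0,0,0.3],[0,0,0,0,0,0,0.3],[0,0,0,0,0,0,0.3],[0,0,0,0,0,0,0.3],[0,0,0.08,0,0,0,0.3],[0,0,0.16,0,0,0,0.3],[0,0,0.24,0,0,0,0.3],[-0.08,-0.03,0.28,0,0,0,0.3]],
  ],
)

```text
clock: 41.9
eef_pos: [594.5, 197.9, 251.2]
eef_rot: [3.135, -0.005, -0.017]
wrist_force: [-0.0, 0.5, 0.4]
finger_gap: 65.8
finger_force: 0.0
```

```bash
cat > chk.py <<'E'
from fish import *
st(); A=np.array([578.1,218.4])
for n in ('wrist','side'):
    c=cam(n);P=world(c);x,y,z=[P[...,i] for i in range(3)]
    m=(abs(x-590)<90)&(abs(y-220)<90)&(z>147)&(z<156)
    if m.sum()>10: r=rects(P,m); d=np.array(r[0])-A; print('handle',r,'ang',np.arctan2(d[1],d[0]))
    m=mask(c,P,(620,760,40,110),(40,47.0),'g'); print('jaw',np.percentile(x[m],[1,50,99]) if m.sum()>10 else 0)
    m=mask(c,P,(440,680,40,135),(47.2,53),''); print('pallet far',np.percentile(x[m],[1,99]), rects(P,m))
E
python3 chk.py
```

```text
{'clock': 41.9, 'joints': [0.267, 0.436, 1.174, -0.008, 1.529, 1.855], 'eef_pos': [594.543, 197.913, 251.156], 'eef_rot': [3.135, -0.005, -0.017], 'wrist_force': [-0.005, 0.467, 0.446], 'finger_gap': 65.778, 'finger_force': 0.0}
handle ([632.5, 211.7], [22.4, 22.8], 0.0, 563, 151.1) ang -0.12254463218870949
jaw [648.71493265 659.98100163 671.30276887]
pallet far [465.78450043 648.17388155] ([554.1, 87.5], [225.2, 95.0], 0.0, 9387, 48.5)
handle ([631.6, 212.6], [20.7, 22.4], 83.5, 79, 151.9) ang -0.10798946636987013
jaw [651.05073534 661.78481354 672.38697535]
pallet far [448.13200143 658.46154091] ([554.8, 87.5], [94.9, 229.2], 90.0, 1975, 49.2)
```

The handle stayed put at -0.12 rad, but the preload is uncertain. I'll push the handle tight with one finger only, then retreat slowly. The crank will follow until its friction just holds the preload, which gives the most it can hold.

Request:
servo_tool(
  motion=[
    [[0.03,0.012,-0.02,0,0,0,0.4],[0.075,0.026,-0.06,0,0,0,0.4],[0.075,0.026,-0.09,0,0,0,0.4],[0.075,0.026,-0.09,0,0,0,0.4],[0.075,0.026,-0.09,0,0,0,0.4]],
  ],
  newtons=50,
)

```text
clock: 42.5
eef_pos: [629.2, 210.1, 203.8]
eef_rot: [3.133, -0.0, -0.017]
wrist_force: [-0.4, -0.2, 0.8]
finger_gap: 56.4
finger_force: 0.0
```

Descend with the fingers straddling the handle, then narrow to a loose 38 mm gap.

Request:
servo_tool(
  motion=[
    [[0.003,0.003,-0.08,0,0,0,0.4],[0.003,0.003,-0.16,0,0,0,0.4],[0.003,0.003,-0.186,0,0,0,0.4],[0.003,0.003,-0.186,0,0,0,0.6],[0.003,0.003,-0.186,0,0,0,0.6],[0.003,0.003,-0.186,0,0,0,0.6],[0.003,0.003,-0.186,0,0,0,0.6]],
  ],
)

```text
clock: 43.2
eef_pos: [631.4, 211.8, 112.4]
eef_rot: [3.134, -0.003, -0.017]
wrist_force: [-1.4, -0.2, 0.8]
finger_gap: 37.6
finger_force: 0.0
```

Request:
servo_tool(
  motion=[
    [[0,-0.012,0,0,0,0,0.6],[0,-0.02,0,0,0,0,0.6],[0,-0.028,0,0,0,0,0.6],[-0.002,-0.036,0,0,0,0,0.6],[-0.004,-0.042,0,0,0,0,0.6],[-0.005,-0.046,0,0,0,0,0.6],[-0.005,-0.046,0,0,0,0,0.6],[-0.005,-0.046,0,0,0,0,0.6]],
  ],
)

```text
clock: 44.0
eef_pos: [628.3, 190.1, 111.3]
eef_rot: [3.136, -0.002, -0.016]
wrist_force: [1.1, 11.0, 2.2]
finger_gap: 37.7
finger_force: 5.6
```

Request:
servo_tool(
  motion=[
    [[0,0.002,0,0,0,0,0.6],[0,0.004,0,0,0,0,0.6],[0,0.006,0,0,0,0,0.6],[0,0.008,0,0,0,0,0.6],[0,0.01,0,0,0,0,0.6],[0,0.012,0,0,0,0,0.6],[0,0.014,0,0,0,0,0.6],[0,0.016,0,0,0,0,0.6]],
  ],
)

```text
clock: 44.8
eef_pos: [628.5, 197.1, 111.3]
eef_rot: [3.135, -0.002, -0.017]
wrist_force: [-0.3, 5.1, 3.5]
finger_gap: 37.7
finger_force: 2.4
```

Request:
servo_tool(
  motion=[
    [[0,0.002,0,0,0,0,0.6],[0,0.004,0,0,0,0,0.6],[0,0.006,0,0,0,0,0.6],[0,0.008,0,0,0,0,0.6],[0,0.01,0,0,0,0,0.6],[0,0.012,0,0,0,0,0.6],[0,0.014,0,0,0,0,0.6],[0,0.016,0,0,0,0,0.6],[0,0.018,0,0,0,0,0.6],[0,0.02,0,0,0,0,0.6]],
  ],
)

```text
clock: 45.8
eef_pos: [628.2, 206.5, 110.5]
eef_rot: [3.133, -0.0, -0.017]
wrist_force: [-0.2, -1.1, 0.3]
finger_gap: 37.2
finger_force: 0.0
```

Request:
servo_tool(
  motion=[
    [[0,0.005,0,0,0,0,0.6],[0,0.01,0,0,0,0,0.6],[0,0.01,0,0,0,0,0.6]],
  ],
)

```text
clock: 46.1
eef_pos: [628.1, 212.0, 110.5]
eef_rot: [3.133, -0.0, -0.017]
wrist_force: [0.3, 0.2, -0.5]
finger_gap: 38.1
finger_force: 0.0
```

```bash
python3 chk.py | grep -v pallet
```

```text
{'clock': 46.1, 'joints': [0.274, 0.611, 1.237, -0.008, 1.295, 1.863], 'eef_pos': [628.14, 211.978, 110.546], 'eef_rot': [3.133, -0.0, -0.017], 'wrist_force': [0.277, 0.174, -0.512], 'finger_gap': 38.1, 'finger_force': 0.0}
handle ([632.3, 211.9], [61.5, 23.6], 89.0, 1977, 151.1) ang -0.11935617228983837
jaw [649.91073448 661.14491295 671.91775168]
handle ([630.7, 213.2], [60.6, 25.0], 89.3, 124, 151.8) ang -0.09853913489922334
jaw [650.98528863 660.66787602 671.53193885]
```

Request:
servo_tool(
  motion=[
    [[0.004,0,0.06,0,0,0,0.5],[0.004,0,0.14,0,0,0,0.5],[0,0,0.22,0,0,0,0.5],[-0.08,-0.04,0.27,0,0,0,0.5],[-0.1,-0.06,0.27,0,0,0,0.5]],
  ],
)

```text
clock: 46.7
eef_pos: [577.6, 181.3, 249.7]
eef_rot: [3.135, -0.006, -0.017]
wrist_force: [1.2, 0.8, -0.0]
finger_gap: 46.6
finger_force: 0.0
```

```bash
python3 chk.py | grep -v pallet
```

```text
{'clock': 46.7, 'joints': [0.248, 0.384, 1.249, -0.008, 1.504, 1.836], 'eef_pos': [577.558, 181.294, 249.73], 'eef_rot': [3.135, -0.006, -0.017], 'wrist_force': [1.234, 0.79, -0.021], 'finger_gap': 46.62, 'finger_force': 0.0}
handle ([632.3, 210.9], [22.8, 22.6], 42.6, 598, 151.1) ang -0.1375031826479571
jaw [649.89374546 660.19656496 671.26116304]
handle ([631.7, 211.6], [22.1, 23.5], 44.1, 79, 151.7) ang -0.12619153977302475
jaw [651.07314348 661.31432104 671.58329352]
```

The crank followed the finger and stopped by itself at -0.14 rad, so friction now holds the preload. Nothing touches the robot; handing in.

```bash
python3 - <<'E'
from fish import *
c=cam('side');P=world(c)
for yc in(11,-77):
    for b in((440,560,(66,76),'g'),(440,660,(50.5,60),'g')):
        m=mask(c,P,(b[0],b[1],yc-32,yc+32),b[2],b[3]); print(rects(P,m))
c=cam('scene');P=world(c); m=mask(c,P,(300,500,330,500),(35,70),'o'); print('bare',rects(P,m))
print(manip.sign_off())
E
```

```text
([505.2, 11.4], [64.1, 18.5], 0.7, 140, 71.8)
([569.4, 10.8], [47.0, 170.8], 88.9, 420, 54.0)
([503.6, -76.3], [62.5, 17.3], 1.8, 126, 71.6)
([568.6, -75.6], [170.1, 49.0], 0.0, 378, 53.8)
bare ([374.8, 398.2], [127.4, 44.7], 19.8, 105, 41.1)
the job is handed in; nothing more can be done
None
```

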